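Unload a cured bonding sample and put its weights away

TASK

The glue under the brass token has cured: take the pile of steel weights off the stone tile and put each weight, flat, into the drawer bin whose pocket fits it (large, medium and small). Then, once nothing lies on it any more, lift the bare tile out of the curing fixture and lay it, token up, in the middle of the brown wooden rest, flat on its rubber strips between the two metal end stops, its length running from stop to stop. Set everything down gently; drop nothing and tip nothing over.

Things in the scene. Friction and masses are not known exactly. Their poses are not given: they have to be found in the camera images.
- tile: Stone sample tile, a flat grey slab 60 mm (x) by 110 mm (y) by 14 mm thick with a brass token 32 mm across standing 5 mm proud in the middle of its upper face; about 0.26 kg. Origin: centre of its underside; z up. At the start it lies in the curing fixture, under the pile of weights, its two ends showing.
- weight_large: Large steel weight: a turned disc 62 mm in diameter and 24 mm high, with a spigot 14 mm across and 3 mm high on top. Recess below 36 mm wide, 3 mm deep, over the token, so its underside starts 16 mm above the tile's. About 0.54 kg. Origin: centre of its underside; z up. At the start bottom of the three, on the tile. Grip the rim's upper half, so that the fingers stay clear of the bin.
- weight_medium: Medium steel weight: a turned disc 44 mm in diameter and 24 mm high, with a spigot 14 mm across and 3 mm high on top. Recess below 18 mm wide, 4.5 mm deep, over the spigot of the large weight. About 0.27 kg. Origin: centre of its underside; z up. At the start in the middle of the pile, on the large weight. Grip the rim's upper half, so that the fingers stay clear of the bin.
- weight_small: Small steel weight: a turned disc 27 mm in diameter and 24 mm high, with a spigot 14 mm across and 3 mm high on top. Recess below 18 mm wide, 4.5 mm deep, over the spigot of the medium weight. About 0.1 kg. Origin: centre of its underside; z up. At the start on top of the pile, on the medium weight. Grip the rim's upper half, so that the fingers stay clear of the bin.
- bin_large: Grey plastic drawer bin 90 x 90 x 14 mm, fixed, with the largest round pocket: 78 mm across and 6 mm deep, its mouth chamfered by 2 mm, for the large weight. Origin: centre of the bin's underside; the pocket floor lies 8 mm and the bin's top face 14 mm above it. The three bins stand side by side along y, 91 mm apart, in any order, on one black baseplate; x and y are along the bin's sides.
- bin_medium: Grey plastic drawer bin 90 x 90 x 14 mm, fixed, with the medium-sized round pocket: 60 mm across and 6 mm deep, its mouth chamfered by 2 mm, for the medium weight. Origin: centre of the bin's underside; the pocket floor lies 8 mm and the bin's top face 14 mm above it. The three bins stand side by side along y, 91 mm apart, in any order, on one black baseplate; x and y are along the bin's sides.
- bin_small: Grey plastic drawer bin 90 x 90 x 14 mm, fixed, with the smallest round pocket: 42 mm across and 6 mm deep, its mouth chamfered by 2 mm, for the small weight. Origin: centre of the bin's underside; the pocket floor lies 8 mm and the bin's top face 14 mm above it. The three bins stand side by side along y, 91 mm apart, in any order, on one black baseplate; x and y are along the bin's sides.
- curing_fixture: Curing fixture: birch board 96 mm (x) by 140 mm (y), fixed, with a cork bed whose top is 12 mm above the origin and four low aluminium corner stops (tops 20 mm above the origin) round the tile, 2 to 4 mm clear of it; the tile's long sides are free between y = -51 and +51 mm. Origin: centre of its underside. The tile's y runs along the fixture's y.
- sample_rest: Rest for finished samples: brown wooden board 96 mm (x) by 146 mm (y), fixed, with two black rubber strips across it whose tops are 12 mm above the origin (the tile bears on both) and an aluminium stop across each end (tops 20 mm above the origin, inner faces 127 mm apart along y); its long sides are open. Origin: centre of its underside. The tile lies here with its length (y) along the rest's y.
There are look-alikes about, which are no part of the job. Leave any blue or turquoise look-alike of the weight_medium alone.

How it is judged:
By the outcome, as a careful person would: the job done as asked, in the order asked, and still so for the second after the job is handed in, with the robot touching nothing.
It also fails if it takes over 96 s, if anything falls off the work surface, if the arm or the gripper's body presses on something with over 40 N, if the wrist force passes 120 N, or if a joint passes its speed limit or range.

ROBOT

A 7-joint arm with a two-finger parallel gripper is mounted at the origin on a cart in front of the work surface, level with it; the furniture and walls round the work are solid. World frame = base frame: x ahead of the robot, y to its left, z up, the work surface at z = 0. Lengths are in m, angles in rad, forces in N, time in s.
With the tool pointing down it reaches from about 0.35 to 0.9 m from the base axis. Payload 7.2 kg.
Tool frame: the origin (TCP) lies midway between the tips of the shut fingers; the grasp point (between the pads) lies 19 mm behind it (tcp_to_grasp is the distance from the TCP to the grasp point, in m); x points along the fingers, y is the direction in which the jaws open and shut, and the axes are right-handed (so a half turn about x gives the same grasp; the last joint's range is limited). The gripper opens to 85 mm and grips with 20 to 120 N. Pads are 22 mm wide; open, the fingers measure 114 mm over their backs; the gripper's body (76 mm by 85 mm) begins 54 mm behind the grasp point. The pads swing forward as they close: fully open they stand 13 mm farther back than shut.
Start: joints at [1.259, 0.411, -0.013, 1.596, 0.006, 1.134, -0.082], TCP at [0.151, -0.607, 0.197] pointing down, gripper open.
Joint ranges: [-2.95, 2.95], [-0.29, 1.99], [-1.47, 1.44], [0.14, 2.54], [-1.03, 4.17], [0.13, 1.85], [-2.86, 2.86]. Speed limits (rad/s): [2.39, 2.39, 3.01, 3.01, 3.14, 3.14, 3.14].

INTERFACE

Orientations are given as a unit quaternion [w, x, y, z].
In Python, from cell import * gives the robot as it stands.
- The arm moves only by the shell command python3 -m jog 'ROWS'. ROWS is text: rows parted by semicolons, each of 5 numbers parted by spaces: the finger opening in mm, from 0 to 85.4, then the shift along the world's x, y, z in mm, then the turn about the world's z in rad. A call has 1 to 8 rows; each row shifts and turns the pose as measured when the row begins; what a row does not reach is not made up. A row lasts 1/12 s, in which the tool goes at most 41.7 mm and 7.16 degrees, less where a joint would pass 70% of its speed; a pose out of reach is approached as far as the arm can. A call with a gripper value outside its range is refused whole. The fingers move at their own pace and stop on an object; the grip force is fixed at half the most. Time passes only in rows, so rows that do not move let the fingers close. It gives the time, the measured TCP pose, the force and the opening at its end, in the units of the state.
- get_state(): the state, without advancing time (a new reading comes with each control period).
- get_image(name): name is "scene" or "top"; returns a dict with "pixels" (384x512x3 uint8, red, green, blue), "depth" (384x512 float32, m along the optical axis (not along the pixel's ray), 0 where there is no reading), "fov_y" (degrees; the focal length in pixels is half the picture's height over the tangent of half this angle, whatever the lens; pixels are square), "cx", "cy" (the principal point, pixels), "R" (3x3) and "t" (3): a world point X has camera coordinates R X + t. Camera axes: x right, y down, z forward; pixel columns grow to the right and rows downward; lengths in m; the calibration is good to about 2 mm. A picture is of the moment at which its call begins.
- hand_in(): hands the job in, once; it reports no verdict.
Trained networks look in a picture, given as the dict that the camera call returned (one of the last four; its "shot" number tells which), for a name from the list of things; names that differ only in an ending like _2 or _b are one class to them, and where a whole thing is asked for, a point or a joint stands for the part that bears it (a point fixed in the world has none). Each returns a list of dicts, best first, with "confidence" (0 to 1); they miss things now and then, are a little off and sometimes report something else, mostly with a low value. They report only what shows in the picture. A call takes as long as a camera call. They do not tell look-alikes from the thing itself.
- search_frame(picture, label): "rect" ([left, top, right, bottom] in pixels, round what is visible of it).
- silhouettes(picture, label): "mask" (384x512 bool, what is visible of it) and "rect" ([left, top, right, bottom] in pixels, round what is visible of it).
- tip_of(picture, label): "xy" ([column, row] in pixels: a listed point, or the origin of a listed thing).
The state is a dict: "time": time; "qpos": joint angles; "qvel": joint speeds; "tau": joint torques, N m; "ee_pos": TCP position; "eef_rot": TCP orientation; "ft_force": force on the tool from outside, world axes, zero at the start; "torque": the same for the moment, N m; "gripper_width": finger opening in m.
Only numpy, scipy, OpenCV 4.12 (cv2) and the standard library are available. Lean on these libraries where they do the work, as an engineer would, in place of code of your own. Each camera call takes 0.05 s, during which the arm holds its last target.

## Working session

There is one attempt and no reset: what is moved stays moved. The work goes in short steps, Python scripts to look and compute and a shell command to move; the robot and the scene stay as the last step left them, time stands still between calls to the robot, and variables do not carry over. Pictures are saved under pics/ and viewed, and the job is handed in when it is done.

```bash
ls; mkdir -p pics
python3 - <<'E'
from cell import *
import cv2
s=get_state();print(s['time'],s['ee_pos'],s['eef_rot'],s['gripper_width'],s['ft_force'])
for n in("scene","top"):
    p=get_image(n);cv2.imwrite(f"pics/{n}0.png",cv2.cvtColor(p["pixels"],cv2.COLOR_RGB2BGR));print(n,p['fov_y'],p['cx'],p['cy'],p['R'],p['t'])
E
```

```text
pics
0.0 [ 0.15067926 -0.60600001  0.19624374] [-0.08543506 -0.70175024 -0.08655771  0.70196525] 0.0856597748852101 [-0.65562872  0.76335098 -0.17640795]
scene 48.578265477739265 257.1527773198356 192.0284995554568 [[ 0.88217705 -0.47048595  0.0201648 ]
 [-0.35044026 -0.68448626 -0.63927317]
 [ 0.31457157  0.55688557 -0.76871529]] [-0.43162579  0.37499473  0.63240575]
top 50.26851598503446 256.9427187036213 191.96642340986506 [[-0.01377874 -0.99987551 -0.00768892]
 [-0.98798535  0.01479788 -0.15383745]
 [ 0.15393208  0.00547685 -0.98806625]] [0.20491595 0.57800844 0.83400723]
```

View pics/scene0.png

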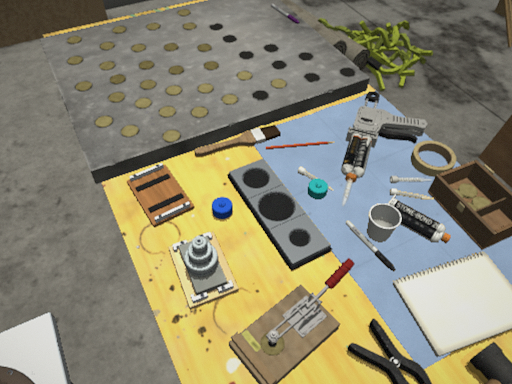

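View pics/top0.png

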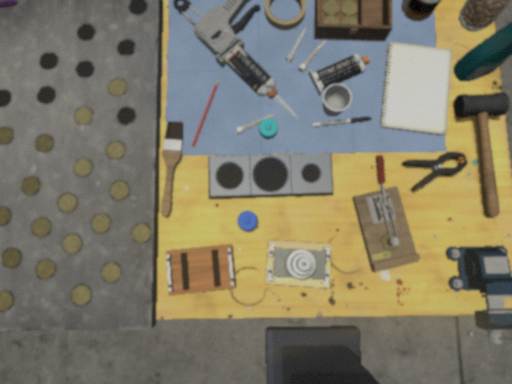

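The top view shows the fixture with the pile at about (300,264) and the brown rest at (200,269). The bins read medium (229,174), large (270,174) and small (311,173). The look-alikes are the blue disc at (248,221) and the turquoise one at (268,128). Next I'll measure poses.

```bash
cat > h.py <<'E'
from cell import *
import cv2, numpy as np
def cam(p):
    f=p["pixels"].shape[0]/2/np.tan(np.radians(p["fov_y"])/2); return f,p["cx"],p["cy"],np.array(p["R"]),np.array(p["t"])
def cloud(p):
    f,cx,cy,R,t=cam(p); h,w=p["depth"].shape; u,v=np.meshgrid(np.arange(w),np.arange(h)); d=p["depth"]
    C=np.stack([(u-cx)/f*d,(v-cy)/f*d,d],-1); return (C-t)@R
def onz(p,uv,z):
    f,cx,cy,R,t=cam(p); uv=np.atleast_2d(uv).astype(float)
    r=np.c_[(uv[:,0]-cx)/f,(uv[:,1]-cy)/f,np.ones(len(uv))]@R; o=-R.T@t
    return o+r*((z-o[2])/r[:,2])[:,None]
def save(p,n,box=None,k=1):
    im=cv2.cvtColor(p["pixels"],cv2.COLOR_RGB2BGR)
    if box: im=im[box[1]:box[3],box[0]:box[2]]
    cv2.imwrite("pics/"+n,cv2.resize(im,None,fx=k,fy=k,interpolation=cv2.INTER_CUBIC))
E
python3 - <<'E'
from h import *
np.set_printoptions(precision=4,suppress=True)
for n in("top","scene"):
    p=get_image(n); X=cloud(p)
    if n=="top": save(p,"crop_top.png",(150,140,350,310),4)
    else: save(p,"crop_scene.png",(110,150,340,320),3)
    for l in ["tile","weight_large","weight_medium","weight_small","bin_large","bin_medium","bin_small","curing_fixture","sample_rest"]:
        for r in silhouettes(p,l)[:3]:
            if r["confidence"]<.25: continue
            m=r["mask"]&(p["depth"]>0); P=X[m]
            if len(P)<5: continue
            rc=cv2.minAreaRect((P[:,:2]*1000).astype(np.float32))
            print(n,l,round(r["confidence"],2),np.round(r["rect"]),"med",np.median(P,0),"z95",np.percentile(P[:,2],95),"rect",np.round(rc[0],1),np.round(rc[1],1),round(rc[2],1))
        print("   tip",[(np.round(q["xy"],1),round(q["confidence"],2)) for q in tip_of(p,l)[:3]])
E
```

```text
top tile 0.58 [270. 249. 327. 280.] med [0.43   0.1318 0.0256] z95 0.028131525062700113 rect [430.2 107.9] [112.   62.5] 86.1
   tip [(array([295.7, 260.7]), 0.55)]
top weight_large 0.82 [285. 242. 317. 281.] med [0.4332 0.1151 0.0515] z95 0.07427585283938014 rect [430.9 108.2] [63.  65.9] 31.5
top weight_large 0.61 [290. 151. 335. 194.] med [0.6278 0.0773 0.0183] z95 0.02111007104017734 rect [628.2  75.8] [91.  92.7] 0.6
top weight_large 0.5 [295. 252. 307. 271.] med [0.4302 0.1094 0.0999] z95 0.1035079288964747 rect [429.2 108.5] [25.  25.1] 89.2
   tip [(array([298.5, 261.3]), 0.67)]
top weight_medium 0.83 [258. 120. 280. 142.] med [0.7312 0.1696 0.0244] z95 0.028320764655763147 rect [736.7 168. ] [42.4 53. ] 55.7
top weight_medium 0.56 [291. 252. 315. 274.] med [0.4275 0.1108 0.0752] z95 0.07819250195452696 rect [428.3 107.1] [45.1 42.8] 89.0
top weight_medium 0.56 [238. 208. 257. 232.] med [0.5224 0.2194 0.0236] z95 0.027196135574910234 rect [522.4 220. ] [41.3 41. ] 26.3
   tip [(array([302.3, 261.9]), 0.74), (array([249.1, 220.1]), 0.59), (array([268.2, 133. ]), 0.53)]
top wei
[... 2184 characters left out ...]
]), 0.82)]
scene bin_medium 0.84 [229. 158. 282. 197.] med [0.6215 0.2581 0.0186] z95 0.02162793226813935 rect [626.5 264.5] [101.9 112.1] 3.1
   tip [(array([252.7, 182.1]), 0.97)]
scene bin_small 0.58 [267. 215. 331. 270.] med [0.6239 0.073  0.0193] z95 0.021679764342439817 rect [630.2  76.4] [100.9  93.9] 1.0
   tip [(array([297.1, 240. ]), 0.78)]
scene curing_fixture 0.84 [170. 234. 237. 309.] med [0.3998 0.0827 0.011 ] z95 0.02121235012741207 rect [425.8 111.7] [148.3  96.4] 85.5
   tip [(array([202.5, 271. ]), 0.97)]
scene sample_rest 0.81 [128. 164. 194. 225.] med [0.4155 0.3179 0.0101] z95 0.01986278014281386 rect [417.5 330.3] [ 98.7 165.2] 4.3
   tip [(array([159.8, 192. ]), 0.76)]
```

View pics/crop_top.png

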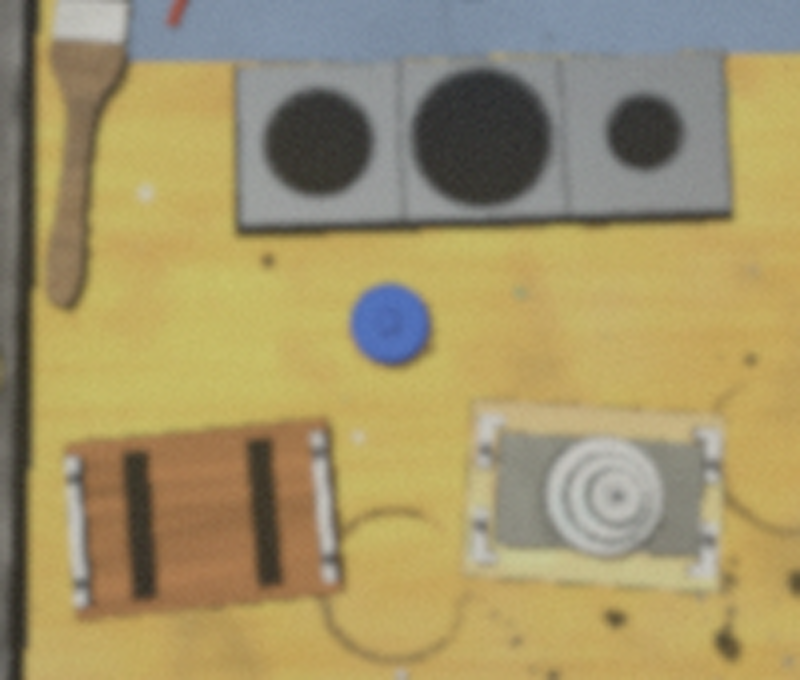

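Run:
```python
from h import *
np.set_printoptions(precision=4,suppress=True)
for n in("top","scene"):
    p=get_image(n); X=cloud(p);Z=X[...,2]
    def rr(m,t):
        P=X[m]; (c,s,a)=cv2.minAreaRect((P[:,:2]*1000).astype(np.float32)); (cc,r)=cv2.minEnclosingCircle((P[:,:2]*1000).astype(np.float32))
        print(n,t,m.sum(),"rect",np.round(c,1),np.round(s,1),round(a,1),"circ",np.round(cc,1),round(r,1),"mean",P.mean(0)*1000)
    roi=(abs(X[...,0]-.43)<.06)&(abs(X[...,1]-.108)<.09)
    rr(roi&(Z>.096),"small top"); rr(roi&(Z>.1015),"spigot")
    rr(roi&(Z>.072)&(Z<.081),"med top"); rr(roi&(Z>.048)&(Z<.057),"large top"); rr(roi&(Z>.022)&(Z<.029),"tile top")
    roi=(abs(X[...,0]-.628)<.06)&(abs(X[...,1]-.168)<.16); rr(roi&(Z>.0155)&(Z<.024),"bins top")
    print("bin z median",np.median(Z[roi&(Z>.0155)&(Z<.024)]))
    # pockets: dark pixels
    g=p["pixels"].mean(-1)
    for nm,y in(("M",.259),("L",.168),("S",.077)):
        m=(abs(X[...,0]-.627)<.044)&(abs(X[...,1]-y)<.044)&(g<75)&(Z<.017)
        rr(m,"pocket "+nm); print(np.median(Z[m]))
    rest=(abs(X[...,0]-.42)<.07)&(abs(X[...,1]-.323)<.09)
    rr(rest&(Z>.006)&(Z<.03),"rest"); rr(rest&(Z>.016)&(Z<.03),"stops")
    rr(rest&(Z>.007)&(Z<.02)&(g<60),"strips")
```

```text
top small top 918 rect [430.8 144.1] [96.5 25.3] 87.5 circ [434.8 143.9] 49.0 mean [443.0754 178.7336 787.6934]
top spigot 813 rect [431.9 146.7] [92.  19.6] 85.2 circ [440.7 146. ] 46.0 mean [444.767  187.8478 876.6092]
top med top 214 rect [429.3 107.9] [42.5 41.5] 44.1 circ [429.1 108.3] 21.7 mean [429.0709 109.7365  75.3103]
top large top 304 rect [429.5 109.1] [58.3 61.6] 88.2 circ [429.6 108.9] 30.8 mean [430.3051 112.1131  51.3714]
top tile top 748 rect [430.3 110. ] [127.8  74.4] 87.3 circ [429.1 110.1] 73.3 mean [429.6948 110.5304  25.365 ]
top bins top 3126 rect [626.3 167.9] [ 90.6 272.1] 1.1 circ [626.7 168.4] 142.6 mean [626.0298 160.1545  18.6493]
bin z median 0.01862187977229481
top pocket M 483 rect [624.6 258.1] [54.7 54.7] 52.9 circ [625. 259.] 28.6 mean [624.9069 258.4229  12.8793]
0.01292333049403096
top pocket L 841 rect [626.6 166.9] [73.3 72.7] 26.0 circ [626.6 166.7] 37.6 mean [626.4142 167.1458  13.0754]
0.013046540196667072
top pocket S 228 rect [628.2  75.5] [36.9 37.3] 72.6 circ [627.7  75.9] 19.5 mean [627.8403  75.4982  13.0996]
0.012990027206416637
top 
[... 1071 characters left out ...]
8] [56.2 55.6] 13.8 circ [624.2 261.1] 29.1 mean [624.3711 261.1395  14.126 ]
0.014039649724851047
scene pocket L 766 rect [626.  169.5] [74.4 74.4] 38.4 circ [626.  170.2] 38.6 mean [625.3449 169.5911  14.1532]
0.014200814678849604
scene pocket S 250 rect [628.   78.6] [37.8 39. ] 61.9 circ [627.1  78. ] 20.1 mean [627.4631  78.0616  14.2041]
0.014130794126240572
scene rest 2361 rect [417.5 322.5] [ 96.4 150.1] 5.2 circ [418.1 323. ] 86.4 mean [416.1114 319.6318  11.1974]
scene stops 260 rect [417.  321.8] [ 79.1 143. ] 5.1 circ [418.2 321.2] 79.4 mean [416.5691 313.4883  19.6936]
scene strips 389 rect [416.2 307.8] [ 90.1 119.1] 5.0 circ [416.8 305.1] 70.5 mean [417.3062 313.7253  11.9132]
```

View pics/crop_scene.png

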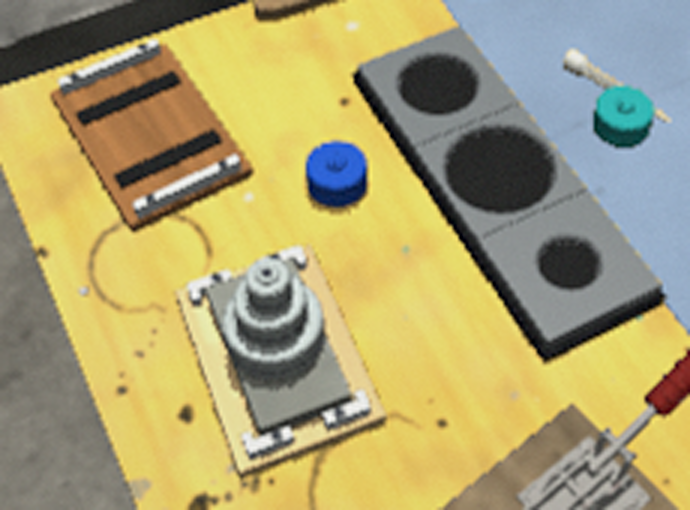

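Run:
```python
from h import *
np.set_printoptions(precision=3,suppress=True)
s=get_state();w,x,y,z=s['eef_rot'];from scipy.spatial.transform import Rotation as Ro
print(Ro.from_quat([x,y,z,w]).as_matrix(),s['ee_pos'])
p=get_image("top");X=cloud(p);Z=X[...,2]
m=(Z>.1)
n,l,st,c=cv2.connectedComponentsWithStats(m.astype(np.uint8))
for i in range(1,n):
    if st[i,4]>20: q=X[l==i]; print(st[i],q.min(0),q.max(0))
save(p,"right.png",(330,130,512,330),3)
```

```text
[[ 0.     0.241 -0.97 ]
 [-0.    -0.97  -0.241]
 [-1.     0.    -0.   ]] [ 0.151 -0.607  0.197]
[480   0  32   9 204] [ 0.446 -0.355  0.1  ] [0.985 0.192 0.915]
[478  21  34  39 832] [ 0.446 -0.343  0.1  ] [0.894 0.192 0.915]
[375 154   9  17 106] [ 0.446 -0.061  0.1  ] [0.646 0.192 0.915]
[297 258  12  12  68] [0.419 0.098 0.1  ] [0.446 0.192 0.915]
[482 280  30  18 476] [ 0.361 -0.29   0.1  ] [0.446 0.192 0.915]
[485 309  27  17 405] [ 0.308 -0.285  0.1  ] [0.446 0.192 0.915]
```

View pics/right.png

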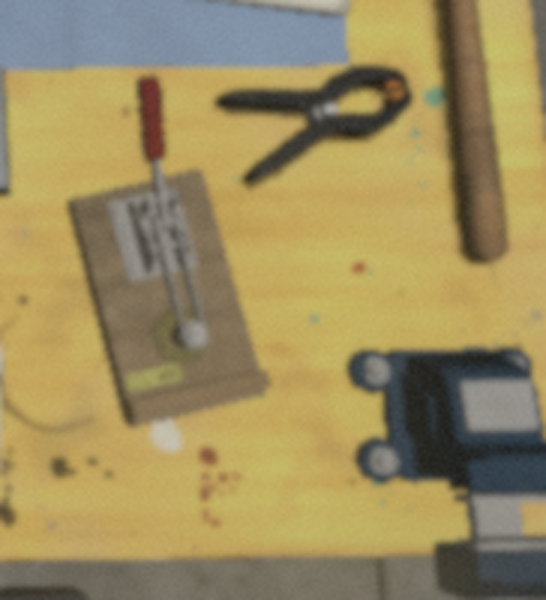

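Run:
```python
from h import *
np.set_printoptions(precision=3,suppress=True)
for n0 in("top","scene"):
  p=get_image(n0);X=cloud(p);Z=np.where(p["depth"]>0,X[...,2],-1)
  n,l,st,c=cv2.connectedComponentsWithStats((Z>.06).astype(np.uint8))
  for i in range(1,n):
    if st[i,4]>15: q=X[l==i]; print(n0,st[i],q.min(0),q.max(0))
```

```text
top [413   0  28   7 135] [ 0.997 -0.222  0.06 ] [ 1.015 -0.164  0.08 ]
top [467   0  45  21 651] [ 0.96  -0.356  0.06 ] [ 1.011 -0.284  0.124]
top [387  14   5  14  19] [ 0.949 -0.112  0.06 ] [ 0.981 -0.101  0.063]
top [ 465   21   47   50 1334] [ 0.842 -0.35   0.06 ] [ 0.897 -0.267  0.174]
top [330  23  13   4  18] [ 0.954 -0.     0.06 ] [0.961 0.027 0.062]
top [323  83  29  20  73] [ 0.774 -0.012  0.06 ] [0.818 0.049 0.065]
top [322  94  27  17  57] [ 0.756 -0.004  0.06 ] [0.793 0.052 0.065]
top [375 154  19  75 421] [ 0.499 -0.086  0.06 ] [ 0.646 -0.044  0.112]
top [390 235   9  11  53] [ 0.463 -0.093  0.06 ] [ 0.484 -0.077  0.07 ]
top [ 476  251   36   78 2238] [ 0.296 -0.311  0.06 ] [ 0.448 -0.236  0.116]
top [291 253  22  22 385] [0.408 0.087 0.062] [0.45  0.13  0.105]
top [501 337  11   5  38] [ 0.273 -0.296  0.061] [ 0.279 -0.284  0.081]
scene [ 479  116   33   72 1273] [ 1.058 -0.044  0.06 ] [1.102 0.052 0.174]
scene [465 160  17   8  37] [1.03  0.028 0.06 ] [1.066 0.051 0.063]
scene [446 167  12   7  29] [0.981 0.046 0.06 ] [1.014 0.053 0.062]
scene [438 173  27  28  87] [ 0.95  -0.023  0.06 ] [0.974 0.055 0.063]
scene [493 176  19  20  55] [ 1.055 -0.059  0.06 ] [ 1.065 -0.003  0.063]
scene [464 202  48  33 128] [ 0.946 -0.115  0.06 ] [ 0.996 -0.028  0.063]
scene [369 204  33  26 158] [ 0.753 -0.013  0.06 ] [0.816 0.051 0.065]
scene [188 236  25  29 538] [0.405 0.085 0.06 ] [0.449 0.126 0.106]
scene [267 259  88  84 815] [ 0.461 -0.096  0.06 ] [ 0.643 -0.047  0.115]
```

Candidates for each thing:
- **Medium weight:** pile's middle disc (302,262), blue disc (248,221), turquoise disc (268,128). I choose the steel one in the pile.
- **Large and small weights:** only the pile (300,262).
- **Pockets by size:** medium bin (229,174), large bin (270,174), small bin (311,173).

The crops confirm these choices.

```bash
python3 -m jog '85 25 15 20 0.1; 25 25 15 0.1 0'  ; python3 -m jog '85 30 15 20 0.1;85 30 20 15 0.1;85 30 25 10 0.1;85 25 30 5 0.1;85 20 35 0 0.1;85 18 36 0 0.1;85 15 36 0 0.1;85 12 38 0 0.1'
```

```text
time: 2.42
ee_pos: [0.1943, -0.5789, 0.2168]
eef_rot: [-0.119, -0.696, -0.119, 0.699]
ft_force: [1.1, -0.8, 1.0]
gripper_width: 0.075
time: 3.08
ee_pos: [0.381, -0.3374, 0.2694]
eef_rot: [-0.391, -0.589, -0.386, 0.592]
ft_force: [0.9, 0.0, -0.5]
gripper_width: 0.0851
```

```bash
python3 -m jog '85 8 40 0 0.1;85 8 40 0 0.1;85 8 40 0 0.05;85 8 40 0 0;85 8 40 0 0;85 5 40 0 0;85 5 40 0 0;85 0 40 0 0'
python3 - <<'E'
from h import *
from scipy.spatial.transform import Rotation as Ro
s=get_state();w,x,y,z=s['eef_rot'];M=Ro.from_quat([x,y,z,w]).as_matrix();print(np.degrees(np.arctan2(M[1,1],M[0,1])),M[:,0],s['qpos'],s['ft_force'])
E
```

```text
time: 3.75
ee_pos: [0.4317, -0.0088, 0.2715]
eef_rot: [-0.47, -0.532, -0.46, 0.533]
ft_force: [1.0, -0.6, 0.5]
gripper_width: 0.0849
-7.7333514179190495 [ 0.00842321 -0.01270849 -0.99988377] [ 0.55372961  0.04799493 -0.66958132  1.89539405  0.04650286  1.20200746
 -0.26684251] [ 1.0152429  -0.64477773  0.53364686]
```

```bash
python3 -m jog '60 -1 35 -15 0.06;60 -1 35 -15 0;60 -1 30 -10 0;60 -1 12 0 0;60 0 0 0 0;60 0 0 0 0'
python3 - <<'E'
from h import *
for n in("top","scene"):
    p=get_image(n); save(p,f"a_{n}.png",(240,170,390,300) if n=="top" else (130,170,290,310),4)
    X=cloud(p);Z=np.where(p["depth"]>0,X[...,2],-1)
    m=(abs(X[...,0]-.43)<.1)&(abs(X[...,1]-.108)<.06)&(Z>.12)
    q=X[m]; print(n,q.min(0),np.percentile(q[:,2],[0,1,5]))
    lo=q[q[:,2]<q[:,2].min()+.02]; print(lo.min(0),lo.max(0))
s=get_state();print(s['ee_pos'],s['gripper_width'])
E
```

```text
time: 4.25
ee_pos: [0.4261, 0.1186, 0.2328]
eef_rot: [0.492, 0.516, 0.478, -0.512]
ft_force: [0.2, -0.0, -0.5]
gripper_width: 0.06
top [0.36667662 0.05029551 0.31568429] [0.31568429 0.37618303 0.63503185]
[0.46224226 0.10431896 0.31568429] [0.48903308 0.12960974 0.33551392]
scene [0.35493213 0.07711475 0.27359825] [0.27359825 0.28859032 0.32404369]
[0.38082148 0.10305184 0.27359825] [0.4675417  0.12563984 0.2935947 ]
[0.42656493 0.11739517 0.23302794] 0.05962220790449738
```

View pics/a_scene.png

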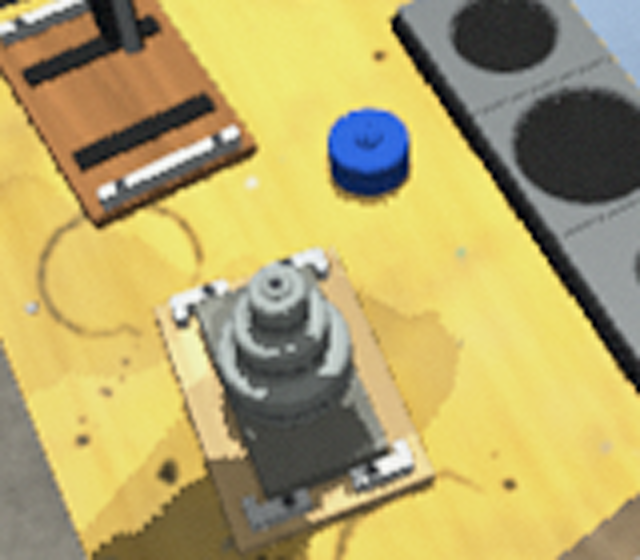

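View pics/a_top.png

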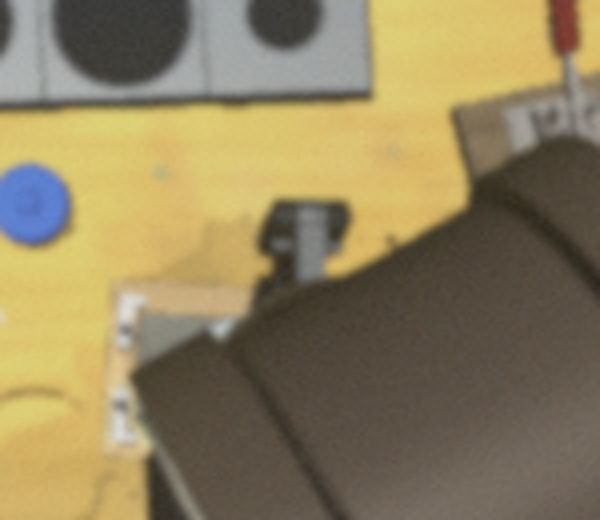

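```bash
python3 -m jog '50 1 -3 -40 0.02;50 1 -3 -40 0;50 1 -2 -30 0;50 0 0 0 0'
python3 - <<'E'
from h import *
s=get_state();print(s['ee_pos'],s['gripper_width'],s['ft_force'])
p=get_image("scene"); save(p,"b.png",(130,170,290,310),4)
E
```

```text
time: 4.68
ee_pos: [0.4344, 0.1028, 0.1232]
eef_rot: [0.497, 0.517, 0.477, -0.508]
ft_force: [-1.1, -0.4, -0.9]
gripper_width: 0.0501
[0.43435056 0.10280874 0.12316942] 0.05005677088461071 [-1.06963163 -0.35381825 -0.94176071]
```

View pics/b.png

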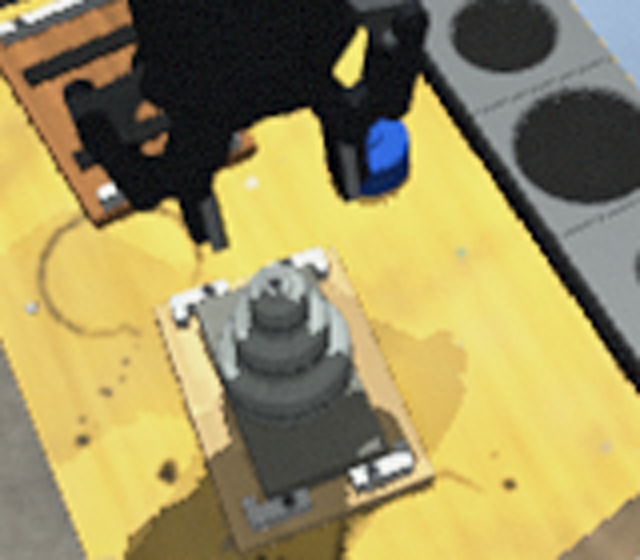

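Run:
```python
from h import *
s=get_state();p=get_image("scene");f,cx,cy,R,t=cam(p)
for P in (s['ee_pos'],[.43,.109,.103],[.4344,.1028,.05]):
    c=R@np.array(P)+t; u=np.array([cx+f*c[0]/c[2],cy+f*c[1]/c[2]]); print(P,u,(u-[130,170])*4)
X=cloud(p);print(p['depth'][170+230//4,130+210//4],X[170+228//4,130+212//4],X[170+190//4,130+352//4])
```

```text
[0.43536513 0.10347063 0.1254526 ] [202.57961035 233.61136068] [290.31844139 254.44544271]
[0.43, 0.109, 0.103] [199.5160383  239.64546205] [278.0641532  278.58184821]
[0.4344, 0.1028, 0.05] [205.43931872 257.06311807] [301.75727487 348.25247227]
0.6801449 [0.40220164 0.09403406 0.17878321] [0.4605855  0.0891325  0.17510748]
```

Run:
```python
from h import *
p=get_image("scene"); im=p["pixels"].astype(float); q=dict(p); q["pixels"]=np.clip(im*2.5,0,255).astype(np.uint8); save(q,"c.png",(150,170,250,250),8)
X=cloud(p); m=(p["depth"]>0)
for v in range(205,236,3): print(v,[ (int(1000*X[v,u,2]) if p["depth"][v,u]>0 else -1) for u in range(172,226,3)])
```

```text
205 [215, 215, 232, 238, 237, 234, 15, 9, -1, 2, 0, 0, 1, 1, 198, 203, 194, 27]
208 [217, 217, 229, 232, 231, 12, 7, 5, 0, 0, 0, 0, 0, 0, 187, 195, 187, 24]
211 [219, 214, 220, 219, 215, 3, 0, 0, 0, 0, 0, 0, 1, 0, 176, 187, 179, 26]
214 [213, 212, 214, 211, 3, 0, 1, 0, -1, 0, 0, 0, 1, 1, 8, 179, 178, 22]
217 [207, 203, 208, 205, 200, -1, 1, 1, 0, 0, 0, 0, 0, 0, -1, 172, 10, 10]
220 [2, 0, 194, 192, 193, 0, 0, -1, 0, -1, -2, 0, 0, 1, 0, 0, 0, 0]
223 [-1, 0, 186, 184, 187, 1, 1, 1, 0, -1, -1, 0, 0, 2, 0, 0, 1, 0]
226 [0, 0, 180, 176, 179, 176, -1, 0, 3, 0, 0, 0, 0, 1, 2, 0, 2, 0]
229 [0, 0, 0, 1, 172, 168, 2, 0, -1, 1, 0, 1, -1, 0, 2, 0, 0, 1]
232 [1, 0, 2, 0, 1, 2, 0, -1, 1, 0, -1, 0, 0, 0, 2, 0, 1, 0]
235 [-3, 0, -1, 1, 0, -1, -1, 0, 0, 0, 20, 20, 21, 21, 11, 0, -1, 0]
```

View pics/c.png

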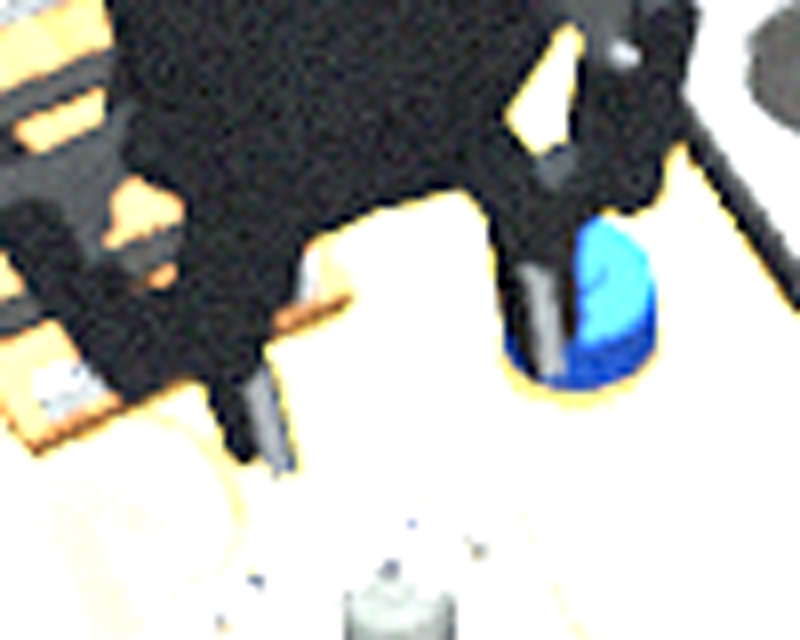

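Run:
```python
from h import *
s=get_state();p=get_image("scene");f,cx,cy,R,t=cam(p);o=-R.T@t
for uv in ((185.6,228.7),(181,227.5),(219,217)):
    r=R.T@np.array([(uv[0]-cx)/f,(uv[1]-cy)/f,1])
    for y in(.092,.103,.114): print(uv,y,o+r*((y-o[1])/r[1]), end=' ')
    print()
print(s['ee_pos'],s['qpos'],s['time'])
X=cloud(p);d=p['depth']
g=(d>0)&(X[...,2]>.15)&(abs(X[...,1]-.1)<.03)
ys=np.argwhere(g);print(X[g][np.argsort(X[g][:,2])[:12]])
# mixed test: pixel pure depth
for uv in((184,226),(182,224),(217,214)): print(uv,d[uv[1],uv[0]],X[uv[1],uv[0]])
```

```text
(185.6, 228.7) 0.092 [0.40530257 0.092      0.17464116] (185.6, 228.7) 0.103 [0.40789521 0.103      0.15887152] (185.6, 228.7) 0.114 [0.41048785 0.114      0.14310188] 
(181, 227.5) 0.092 [0.39847875 0.092      0.18242914] (181, 227.5) 0.103 [0.40087921 0.103      0.16687884] (181, 227.5) 0.114 [0.40327966 0.114      0.15132854] 
(219, 217) 0.092 [0.46341794 0.092      0.16988764] (219, 217) 0.103 [0.46764733 0.103      0.15398412] (219, 217) 0.114 [0.47187672 0.114      0.1380806 ] 
[0.43758797 0.10565441 0.12857839] [ 0.30671616  0.26049133 -0.76610144  2.07065955  0.26796081  0.8705805
 -0.66148023] 4.8333
[[0.46113708 0.10720958 0.16696553]
 [0.46118225 0.1112361  0.16773162]
 [0.40391076 0.10157737 0.16810469]
 [0.46041943 0.10137387 0.16878903]
 [0.40513147 0.09571965 0.16915842]
 [0.40991049 0.09441803 0.17047485]
 [0.46105768 0.10653221 0.17056137]
 [0.46078674 0.1019295  0.17065907]
 [0.46025242 0.09283344 0.17084708]
 [0.46121974 0.11086359 0.17088574]
 [0.40694495 0.09536674 0.1712133 ]
 [0.40337561 0.09499304 0.17124733]]
(184, 226) 0.6755298 [0.40437925 0.09534683 0.17845289]
(182, 224) 0.677888 [0.4030029  0.10040252 0.17848447]
(217, 214) 0.69099694 [0.4605783  0.09248995 0.17926007]
```

```bash
python3 - <<'E'
from h import *
for i in range(5):
    s=get_state();print(s['time'],s['ee_pos'],np.round(s['qpos'],3),np.round(s['qvel'],3),s['gripper_width']); p=get_image("scene")
X=cloud(p);d=p['depth'];g=(d>0)&(X[...,2]>.14)&(abs(X[...,1]-.1)<.03);print(np.sort(X[g][:,2])[:5])
E
python3 -m jog '50 0 0 0 0;50 0 0 0 0;50 0 0 0 0;50 0 0 0 0'
```

```text
4.8833 [0.43813003 0.10611611 0.12919228] [ 0.307  0.26  -0.767  2.07   0.268  0.87  -0.662] [-0.004 -0.012 -0.008 -0.004  0.004 -0.006 -0.008] 0.050423307505700565
4.9333 [0.43827776 0.10633854 0.12937773] [ 0.306  0.259 -0.767  2.07   0.268  0.87  -0.662] [-0.006 -0.004 -0.004  0.004  0.008 -0.006 -0.006] 0.04989750769020271
4.9833 [0.43820047 0.10643205 0.12929234] [ 0.306  0.259 -0.767  2.07   0.269  0.87  -0.662] [-0.004  0.001  0.     0.008  0.006 -0.007 -0.006] 0.05001526473357745
5.0333 [0.43802401 0.10642646 0.12909328] [ 0.306  0.259 -0.767  2.071  0.269  0.869 -0.663] [-0.005  0.004  0.     0.01   0.006 -0.007 -0.004] 0.04965331638844722
5.0833 [0.43776627 0.10636984 0.12879963] [ 0.306  0.26  -0.767  2.071  0.269  0.869 -0.663] [-0.004  0.003  0.004  0.008  0.003 -0.004 -0.005] 0.05022925480639969
[0.16585692 0.16733911 0.16938685 0.17019607 0.17021702]
time: 5.47
ee_pos: [0.4383, 0.1066, 0.1301]
eef_rot: [0.5, 0.519, 0.475, -0.504]
ft_force: [0.0, 0.6, 0.0]
gripper_width: 0.0496
```

```bash
python3 -m jog '50 -4 1.5 -10 0;50 -4 1 -10 0;50 0 0 -5 0;50 0 0 0 0;50 0 0 0 0'
python3 - <<'E'
from h import *
p=get_image("scene"); im=p["pixels"].astype(float); q=dict(p); q["pixels"]=np.clip(im*1.8,0,255).astype(np.uint8); save(q,"d.png",(150,180,250,270),7)
X=cloud(p);d=p['depth'];g=(d>0)&(X[...,2]>.112)&(abs(X[...,1]-.1)<.03);P=X[g];P=P[np.argsort(P[:,2])][:12];print(P);print(get_state()['ee_pos'])
E
```

```text
time: 5.88
ee_pos: [0.4284, 0.1094, 0.1017]
eef_rot: [0.5, 0.519, 0.476, -0.504]
ft_force: [0.4, -0.3, 1.1]
gripper_width: 0.0499
[[0.39482719 0.10478976 0.14114174]
 [0.39996812 0.09990026 0.14114922]
 [0.39625507 0.09933363 0.14150084]
 [0.4537405  0.09837694 0.14255201]
 [0.39459861 0.09914601 0.14290412]
 [0.45169062 0.10614672 0.14291446]
 [0.3981382  0.09896004 0.14367277]
 [0.40028247 0.09981456 0.14401831]
 [0.39653664 0.09904308 0.14466854]
 [0.45142563 0.1094041  0.14486983]
 [0.45465422 0.09596231 0.14500402]
 [0.39859266 0.0995114  0.14558407]]
[0.4284093  0.10931091 0.10175243]
```

View pics/d.png

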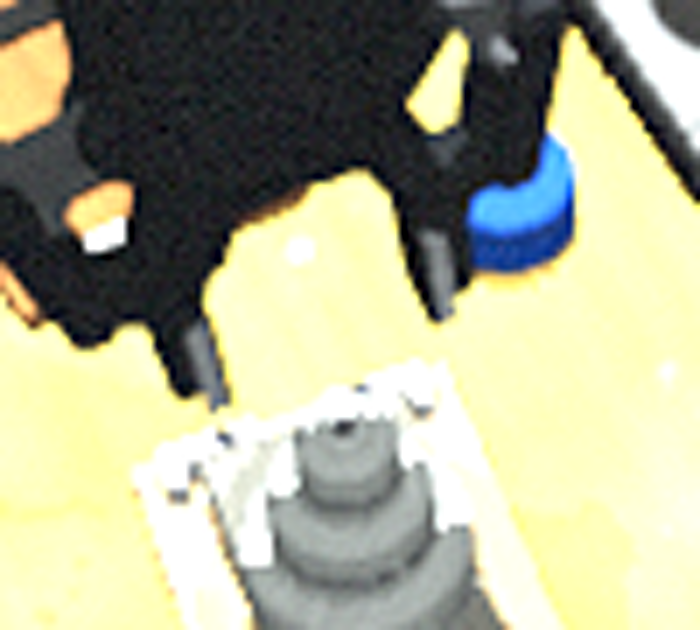

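```bash
python3 -m jog '50 0 0 -12 0;50 0 0 -12 0;50 0 0 -8 0;50 0 0 0 0;50 0 0 0 0'
python3 - <<'E'
from h import *
p=get_image("scene"); im=p["pixels"].astype(float); q=dict(p); q["pixels"]=np.clip(im*1.8,0,255).astype(np.uint8); save(q,"e.png",(150,190,250,280),7)
X=cloud(p);d=p['depth'];g=(d>0)&(X[...,2]>.08)&(abs(X[...,1]-.1)<.03)&((X[...,0]>.447)|(X[...,0]<.407));P=X[g];P=P[np.argsort(P[:,2])][:12];print(P);print(get_state()['ee_pos'])
E
```

```text
time: 6.35
ee_pos: [0.4297, 0.1098, 0.0694]
eef_rot: [0.5, 0.519, 0.476, -0.504]
ft_force: [0.7, -0.1, -0.1]
gripper_width: 0.0499
[[0.39790685 0.10014024 0.10831533]
 [0.40149937 0.09953538 0.10974007]
 [0.45337649 0.09804752 0.10986487]
 [0.45251504 0.1002706  0.11063613]
 [0.45302323 0.1142568  0.11072971]
 [0.39605038 0.09930127 0.11086151]
 [0.45267395 0.10903958 0.11149688]
 [0.39436868 0.10392224 0.11193589]
 [0.39812058 0.09949676 0.11225457]
 [0.39963095 0.09870881 0.11226436]
 [0.45230666 0.10381033 0.11235218]
 [0.40022286 0.09984723 0.11340457]]
[0.42968865 0.10975048 0.06943639]
```

View pics/e.png

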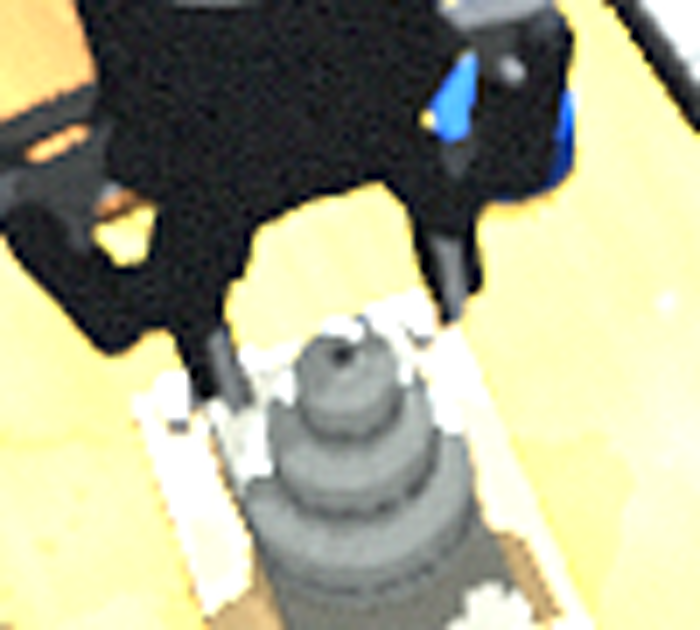

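```bash
python3 -m jog '50 0 -1 -8 0;50 0 0 -6 0;50 0 0 0 0;50 0 0 0 0'; python3 -m jog '27 0 0 0 0;20 0 0 0 0;20 0 0 0 0;15 0 0 0 0;15 0 0 0 0'
python3 - <<'E'
from h import *
p=get_image("scene"); im=p["pixels"].astype(float); q=dict(p); q["pixels"]=np.clip(im*1.8,0,255).astype(np.uint8); save(q,"f.png",(150,190,250,280),7)
print(get_state()['ee_pos'],get_state()['gripper_width'])
E
```

```text
time: 6.73
ee_pos: [0.4308, 0.1087, 0.0554]
eef_rot: [0.501, 0.52, 0.475, -0.503]
ft_force: [-0.0, -0.7, -0.2]
gripper_width: 0.0498
time: 7.15
ee_pos: [0.4308, 0.1088, 0.056]
eef_rot: [0.501, 0.52, 0.475, -0.503]
ft_force: [-0.1, 0.5, -1.1]
gripper_width: 0.024
[0.43076171 0.10882681 0.05598847] 0.02395981442742496
```

View pics/f.png

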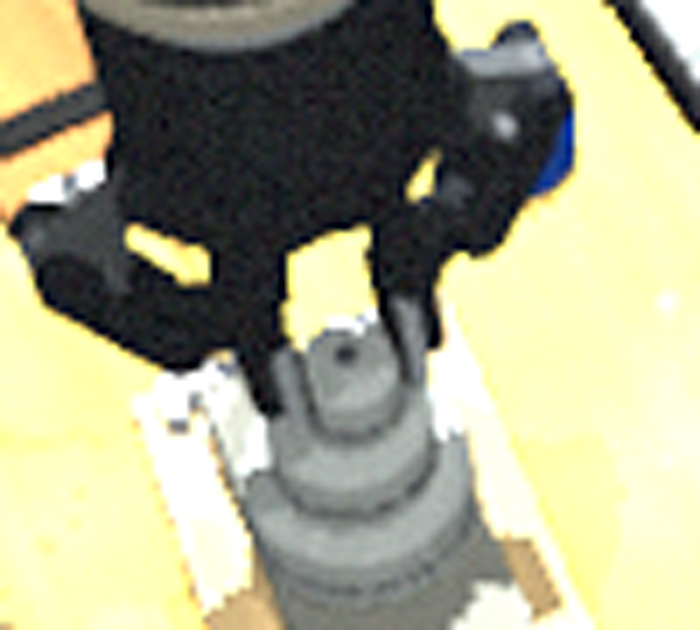

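```bash
python3 -m jog '15 0 0 0 0;15 0 0 0 0;15 0 0 0 0'
python3 - <<'E'
from h import *
p=get_image("scene"); im=p["pixels"].astype(float); q=dict(p); q["pixels"]=np.clip(im*1.8,0,255).astype(np.uint8); save(q,"g.png",(150,190,250,280),7)
print(get_state()['ee_pos'],get_state()['gripper_width'],get_state()['ft_force'])
E
```

```text
time: 7.45
ee_pos: [0.4308, 0.1088, 0.056]
eef_rot: [0.501, 0.52, 0.475, -0.503]
ft_force: [0.3, 0.3, -1.3]
gripper_width: 0.024
[0.43083801 0.10873162 0.05596764] 0.0239602530047676 [ 0.34591947  0.64628357 -1.22780221]
```

View pics/g.png

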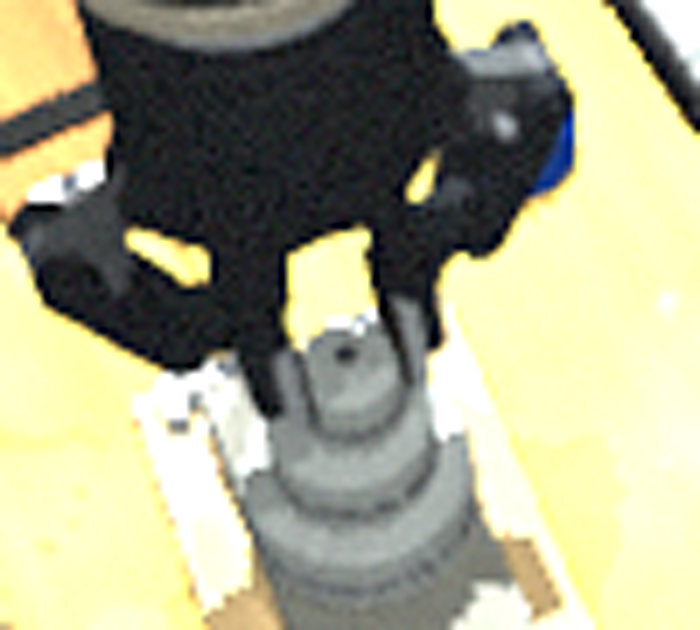

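```bash
python3 -m jog '15 0 0 4 0;15 0 0 6 0;15 0 0 8 0;15 0 0 10 0;15 0 0 0 0'
python3 - <<'E'
from h import *
p=get_image("scene"); im=p["pixels"].astype(float); q=dict(p); q["pixels"]=np.clip(im*1.8,0,255).astype(np.uint8); save(q,"h.png",(150,180,250,280),6)
print(get_state()['ee_pos'],get_state()['gripper_width'],get_state()['ft_force'])
E
```

```text
time: 7.92
ee_pos: [0.4304, 0.1091, 0.0866]
eef_rot: [0.501, 0.52, 0.475, -0.503]
ft_force: [0.9, 0.2, -0.9]
gripper_width: 0.0242
[0.43025411 0.10885139 0.08601785] 0.023888714520482607 [ 0.28555005  0.67526939 -1.03833134]
```

View pics/h.png

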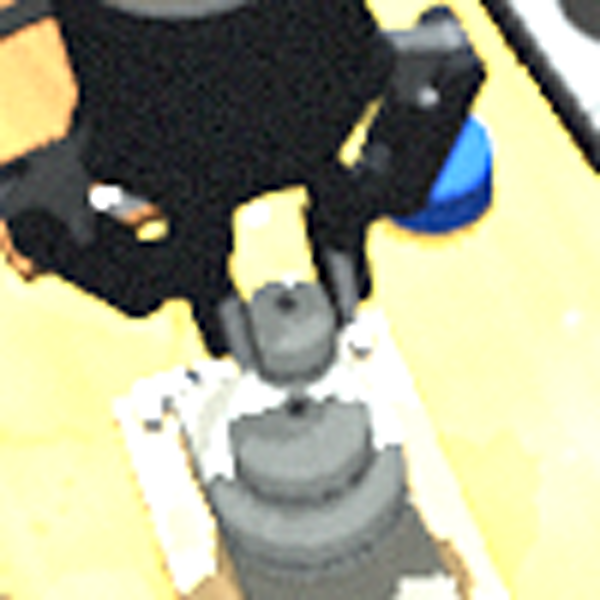

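```bash
python3 -m jog '15 8 -1 10 0;15 20 -3 10 0;15 35 -6 5 0;15 35 -6 0 0;15 35 -6 0 0;15 30 -5 0 0;15 15 -3 0 0;15 0 0 0 0'
```

```text
time: 8.63
ee_pos: [0.6145, 0.0737, 0.113]
eef_rot: [0.502, 0.519, 0.473, -0.504]
ft_force: [0.4, 0.1, -1.2]
gripper_width: 0.0241
```

```bash
python3 -c "
from h import *
s=get_state();print(s['ee_pos'],s['qpos'],s['gripper_width'])"
```

```text
[0.61445796 0.07371064 0.11295261] [ 0.25510634  0.54314864 -0.65275149  1.70993064  0.42017711  0.98800186
 -0.60108503] 0.024060376857740855
```

Lower to a safe height above the small bin, then check.

```bash
python3 -m jog '15 7 1.5 -20 0;15 6 1.5 -25 0;15 0 0 -25 0;15 0 0 -10 0;15 0 0 0 0;15 0 0 0 0'
python3 - <<'E'
from h import *
print(get_state()['ee_pos'],get_state()['gripper_width'],get_state()['ft_force'])
p=get_image("scene"); im=p["pixels"].astype(float); q=dict(p); q["pixels"]=np.clip(im*1.8,0,255).astype(np.uint8); save(q,"i.png",(240,170,350,280),5)
p=get_image("top"); im=p["pixels"].astype(float); q=dict(p); q["pixels"]=np.clip(im*1.8,0,255).astype(np.uint8); save(q,"j.png",(230,130,390,280),4)
E
```

```text
time: 9.13
ee_pos: [0.6252, 0.0772, 0.0305]
eef_rot: [0.501, 0.519, 0.473, -0.505]
ft_force: [-0.9, 0.1, -1.0]
gripper_width: 0.0238
[0.62519676 0.07720715 0.0304628 ] 0.02384157974349733 [-0.93793112  0.08022449 -1.00073684]
```

View pics/i.png

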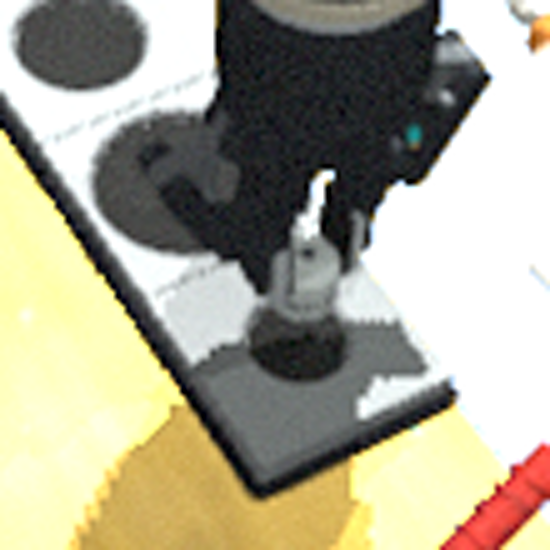

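View pics/j.png

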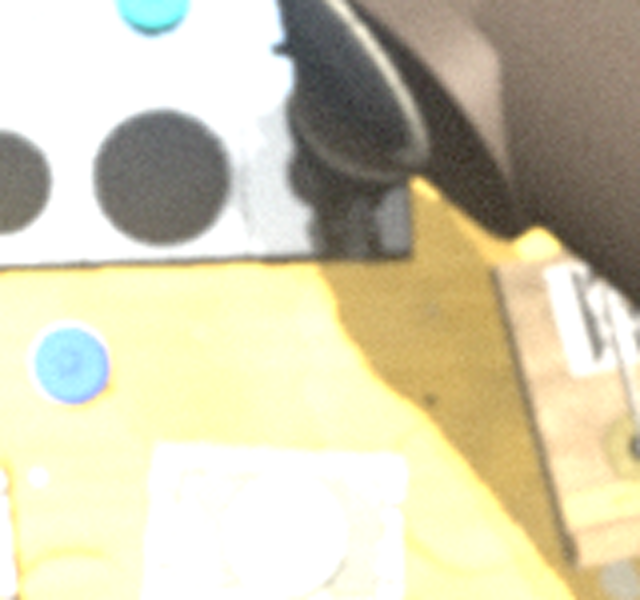

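```bash
python3 -m jog '15 2.5 0 -12 0;15 0 0 -12 0;15 0 0 -7 0;15 0 0 -2 0;15 0 0 0 0'; python3 -m jog '15 0 0 -1.5 0;15 0 0 -1 0;15 0 0 0 0'
```

```text
time: 9.65
ee_pos: [0.6312, 0.0774, -0.0006]
eef_rot: [0.503, 0.522, 0.471, -0.503]
ft_force: [-0.2, 0.2, -0.8]
gripper_width: 0.0237
time: 9.9
ee_pos: [0.6311, 0.0776, -0.0034]
eef_rot: [0.503, 0.522, 0.471, -0.503]
ft_force: [-0.4, -0.8, -1.3]
gripper_width: 0.0243
```

```bash
python3 -m jog '15 -2 -0.5 -1 0;15 0 0 -1 0;15 0 0 0 0'; python3 -m jog '15 0 0 -1 0;15 0 0 -1 0;15 0 0 0 0';python3 -c "
from h import *
p=get_image('scene'); im=p['pixels'].astype(float); q=dict(p); q['pixels']=np.clip(im*1.8,0,255).astype(np.uint8); save(q,'k.png',(250,190,340,270),8)"
```

```text
time: 10.15
ee_pos: [0.6293, 0.0772, -0.005]
eef_rot: [0.503, 0.522, 0.471, -0.502]
ft_force: [0.6, 1.0, -1.3]
gripper_width: 0.0239
time: 10.4
ee_pos: [0.6295, 0.0771, -0.0068]
eef_rot: [0.503, 0.522, 0.471, -0.502]
ft_force: [-0.2, -0.4, -1.1]
gripper_width: 0.0239
```

View pics/k.png

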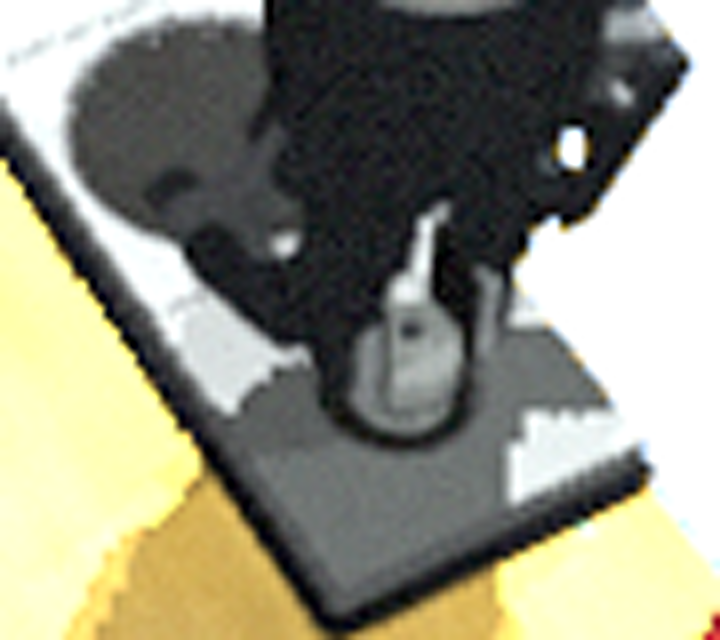

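Centred in the pocket and very near the floor. I'll keep lowering by small steps until I feel contact.

```bash
python3 -m jog '15 0 0 -1 0;15 0 0 0 0'; python3 -m jog '15 0 0 -1 0;15 0 0 0 0';python3 -m jog '15 0 0 -1 0;15 0 0 0 0'
```

```text
time: 10.62
ee_pos: [0.6298, 0.0771, -0.007]
eef_rot: [0.504, 0.522, 0.471, -0.502]
ft_force: [-0.7, 0.6, -0.5]
gripper_width: 0.0238
time: 10.78
ee_pos: [0.63, 0.0772, -0.0069]
eef_rot: [0.504, 0.522, 0.47, -0.502]
ft_force: [0.2, -0.6, -1.4]
gripper_width: 0.0238
time: 10.95
ee_pos: [0.6303, 0.0772, -0.007]
eef_rot: [0.504, 0.522, 0.47, -0.502]
ft_force: [0.4, -0.8, -1.2]
gripper_width: 0.0238
```

```bash
python3 -m jog '30 0 0 0 0;40 0 0 0 0;50 0 0 0 0;50 0 0 0 0'; python3 -m jog '50 0 0 8 0;50 0 0 15 0;60 0 0 30 0;60 0 0 40 0;60 0 0 40 0;60 -10 5 10 0;60 0 0 0 0;60 0 0 0 0'; python3 -c "
from h import *
p=get_image('scene'); im=p['pixels'].astype(float); q=dict(p); q['pixels']=np.clip(im*1.5,0,255).astype(np.uint8); save(q,'l.png',(170,150,340,310),4);X=cloud(p)
m=(abs(X[...,0]-.628)<.03)&(abs(X[...,1]-.077)<.03)&(X[...,2]>.03)&(X[...,2]<.045);print(X[m].mean(0),np.percentile(X[m][:,2],[5,50,95]))
m=(abs(X[...,0]-.428)<.04)&(abs(X[...,1]-.107)<.04)&(X[...,2]>.072)&(X[...,2]<.085);print(cv2.minAreaRect((1000*X[m][:,:2]).astype(np.float32)),get_state()['ee_pos'])
"
```

```text
time: 11.28
ee_pos: [0.6308, 0.0774, -0.0073]
eef_rot: [0.504, 0.523, 0.47, -0.502]
ft_force: [-0.6, 0.6, -0.4]
gripper_width: 0.0501
time: 11.95
ee_pos: [0.6188, 0.0833, 0.1479]
eef_rot: [0.504, 0.523, 0.471, -0.501]
ft_force: [-0.1, -0.8, 0.1]
gripper_width: 0.0599
[0.62581008 0.07340874 0.03758521] [0.03216273 0.03765185 0.04146012]
((426.631103515625, 106.59040069580078), (43.167396545410156, 41.571266174316406), 68.80928039550781) [0.6185847  0.08363744 0.14751009]
```

View pics/l.png

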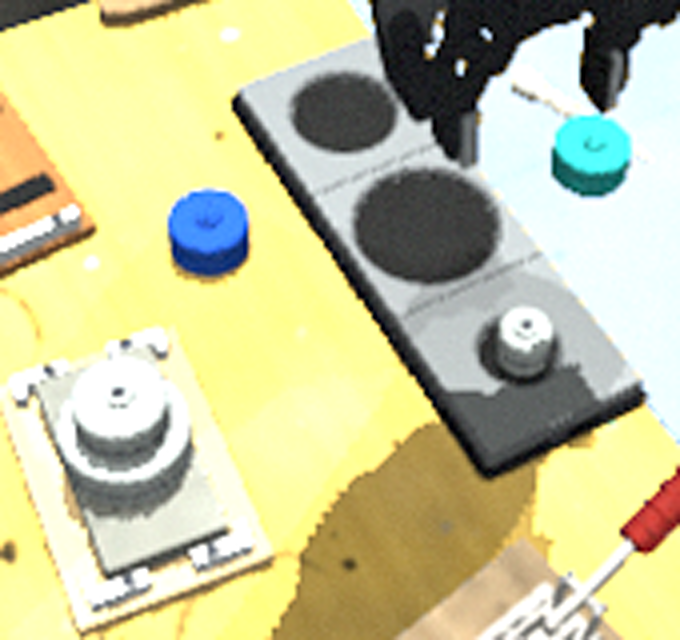

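```bash
python3 -m jog '65 -15 2 0 0;65 -30 4 0 0;65 -38 5 0 0;65 -38 5 0 0;65 -33 4 0 0;65 -18 3 0 0;65 0 0 0 0;65 0 0 0 0'; python3 -c "
from h import *
from scipy.spatial.transform import Rotation as Ro
s=get_state();w,x,y,z=s['eef_rot'];M=Ro.from_quat([x,y,z,w]).as_matrix();print(np.degrees(np.arctan2(M[1,1],M[0,1])),M[:,0],s['ee_pos'],s['qpos'])"
```

```text
time: 12.67
ee_pos: [0.4357, 0.1019, 0.1368]
eef_rot: [0.5, 0.519, 0.473, -0.506]
ft_force: [1.4, 0.6, 0.5]
gripper_width: 0.0651
-2.9360164643958324 [ 0.03898959 -0.0152878  -0.99912266] [0.43572123 0.101949   0.13684346] [ 0.32371257  0.24244364 -0.77714439  2.06825374  0.25871465  0.88606256
 -0.65055945]
```

```bash
python3 -m jog '65 -3 4 -25 0;65 -2 2 -25 0;65 0 0 -20 0;65 0 0 -10 0;65 0 0 0 0;65 0 0 0 0'; python3 -c "
from h import *
p=get_image('scene'); im=p['pixels'].astype(float); q=dict(p); q['pixels']=np.clip(im*1.8,0,255).astype(np.uint8); save(q,'m.png',(150,190,250,280),7)
s=get_state();print(s['ee_pos'],s['gripper_width'],s['ft_force'])
"
```

```text
time: 13.17
ee_pos: [0.4349, 0.1073, 0.0516]
eef_rot: [0.498, 0.52, 0.474, -0.507]
ft_force: [0.6, -0.4, -0.6]
gripper_width: 0.0652
[0.4350544  0.1072487  0.05190502] 0.06525380667882236 [-0.69420746  0.94121728 -0.49243796]
```

View pics/m.png

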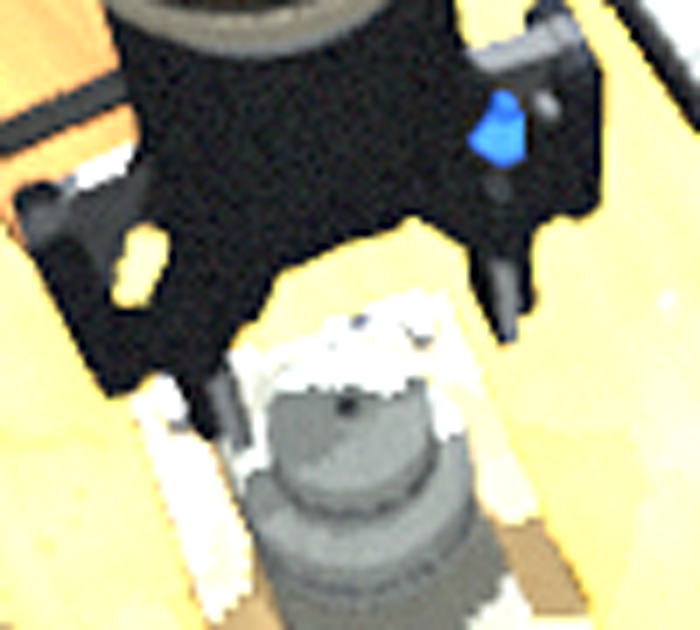

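```bash
python3 -m jog '65 -4 1 -8 0;65 -1 0.5 -8 0;65 0 0 -4 0;65 0 0 0 0;65 0 0 0 0'; python3 -c "
from h import *
p=get_image('scene'); im=p['pixels'].astype(float); q=dict(p); q['pixels']=np.clip(im*1.8,0,255).astype(np.uint8); save(q,'n.png',(150,190,250,280),7)
s=get_state();print(s['ee_pos'],s['gripper_width'],s['ft_force'])
"
```

```text
time: 13.63
ee_pos: [0.4322, 0.1091, 0.0324]
eef_rot: [0.499, 0.522, 0.472, -0.506]
ft_force: [-0.3, 0.1, 0.2]
gripper_width: 0.0651
[0.43225694 0.10907417 0.03251947] 0.06492464225257871 [-0.62253911 -0.14553184  0.33040569]
```

View pics/n.png

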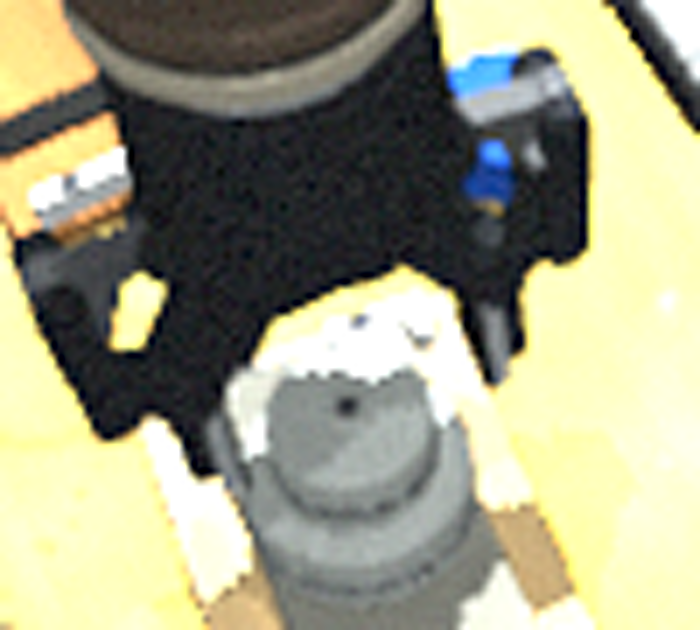

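```bash
python3 -m jog '60 -1.5 0 0 0;50 0 0 0 0;40 0 0 0 0;35 0 0 0 0;30 0 0 0 0;30 0 0 0 0;30 0 0 0 0'; python3 -m jog '30 0 0 3 0;30 0 0 6 0;30 0 0 8 0;30 0 0 8 0;30 0 0 0 0'; python3 -c "
from h import *
p=get_image('scene'); im=p['pixels'].astype(float); q=dict(p); q['pixels']=np.clip(im*1.8,0,255).astype(np.uint8); save(q,'o.png',(150,190,250,280),7)
s=get_state();print(s['ee_pos'],s['gripper_width'],s['ft_force'])
"
```

```text
time: 14.27
ee_pos: [0.4305, 0.1088, 0.0338]
eef_rot: [0.499, 0.522, 0.471, -0.506]
ft_force: [-0.1, -0.1, -1.8]
gripper_width: 0.0408
time: 14.68
ee_pos: [0.4299, 0.1089, 0.0608]
eef_rot: [0.499, 0.521, 0.472, -0.506]
ft_force: [0.6, 0.1, -2.0]
gripper_width: 0.041
[0.42976802 0.1086836  0.06029447] 0.04105804323513023 [-0.03669388  0.80053716 -2.35790433]
```

View pics/o.png

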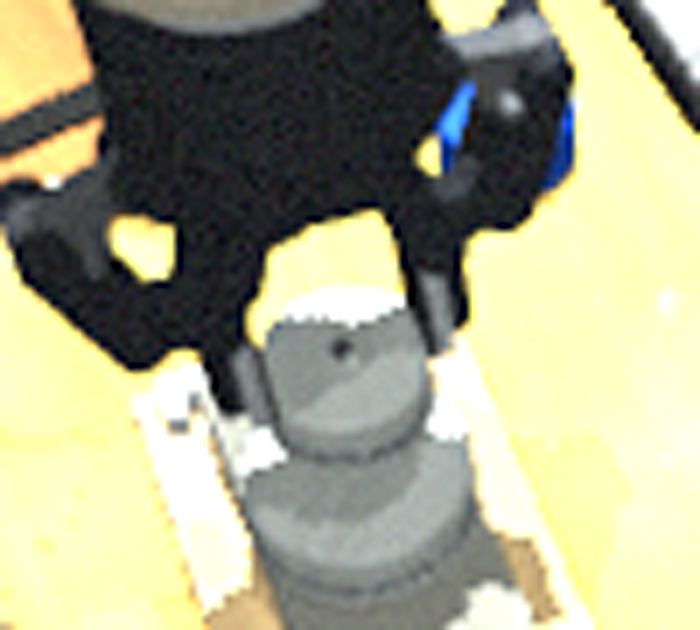

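```bash
python3 -m jog '30 5 4 12 0;30 15 12 15 0;30 25 19 12 0;30 30 23 5 0;30 30 23 0 0;30 30 23 0 0;30 30 23 0 0;30 15 12 0 0'; python3 -m jog '30 8 6 0 0;30 0 0 0 0;30 0 0 0 0'
```

```text
time: 15.4
ee_pos: [0.6124, 0.2449, 0.1062]
eef_rot: [0.498, 0.521, 0.468, -0.512]
ft_force: [0.7, 1.2, -2.4]
gripper_width: 0.0403
time: 15.65
ee_pos: [0.6228, 0.2552, 0.1038]
eef_rot: [0.498, 0.521, 0.469, -0.511]
ft_force: [-0.3, 0.1, -1.6]
gripper_width: 0.0408
```

```bash
python3 -m jog '30 1 2 -20 0;30 1 1 -25 0;30 0 0 -20 0;30 0 0 -10 0;30 0 0 0 0;30 0 0 0 0'; python3 -c "
from h import *
p=get_image('scene'); im=p['pixels'].astype(float); q=dict(p); q['pixels']=np.clip(im*1.8,0,255).astype(np.uint8); save(q,'p.png',(210,130,310,220),7)
s=get_state();print(s['ee_pos'],s['gripper_width'],s['ft_force'])
"
```

```text
time: 16.15
ee_pos: [0.622, 0.2539, 0.0271]
eef_rot: [0.498, 0.52, 0.468, -0.512]
ft_force: [-0.1, -0.0, -2.6]
gripper_width: 0.0404
[0.622121   0.25376724 0.02730847] 0.040453206574222834 [-0.68070823 -1.02001316 -2.07518531]
```

View pics/p.png

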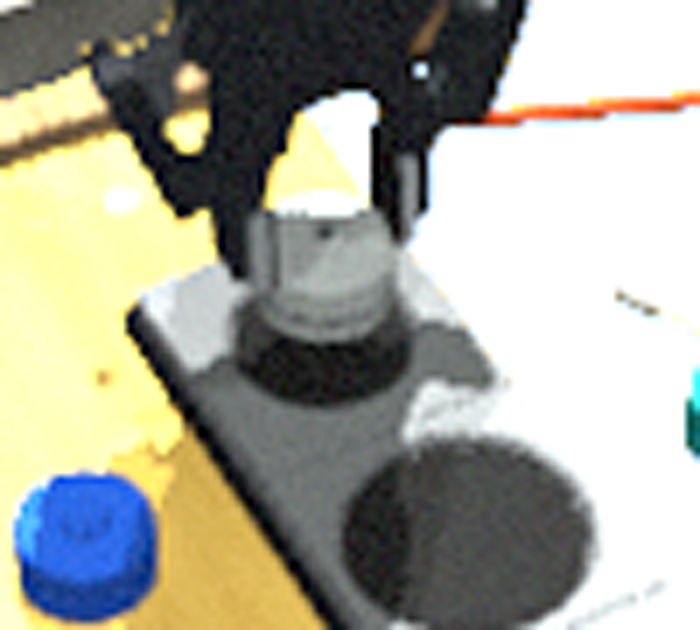

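```bash
python3 -m jog '30 2 3 -8 0;30 1 2 -10 0;30 0 1 -6 0;30 0 0 0 0;30 0 0 0 0'; python3 -c "
from h import *
p=get_image('scene'); im=p['pixels'].astype(float); q=dict(p); q['pixels']=np.clip(im*1.8,0,255).astype(np.uint8); save(q,'q.png',(210,130,310,220),7)
s=get_state();print(s['ee_pos'],s['gripper_width'],s['ft_force'])
"
```

```text
time: 16.62
ee_pos: [0.6278, 0.2611, 0.0052]
eef_rot: [0.498, 0.522, 0.467, -0.511]
ft_force: [0.5, -0.2, -3.0]
gripper_width: 0.0407
[0.62760514 0.26110203 0.00514106] 0.04096877499908248 [-0.02613786  0.46708125 -2.92941624]
```

View pics/q.png

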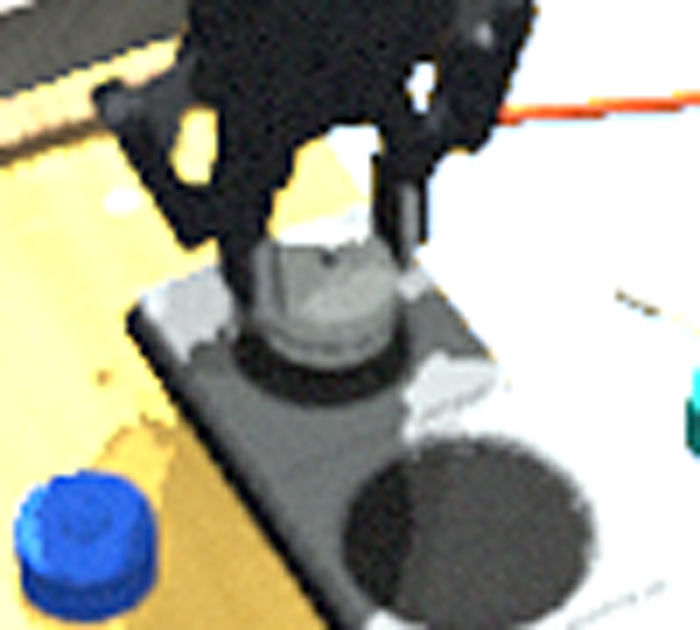

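```bash
python3 -m jog '30 -1.5 -1 -3 0;30 0 -0.5 -3 0;30 0 0 -1 0;30 0 0 0 0'; python3 -m jog '30 0 0 -1.5 0;30 0 0 -1 0;30 0 0 0 0';python3 -m jog '30 0 0 -1.5 0;30 0 0 0 0'; python3 -m jog '30 0 0 -1.5 0;30 0 0 0 0'
```

```text
time: 17.0
ee_pos: [0.6262, 0.2597, -0.0018]
eef_rot: [0.498, 0.523, 0.467, -0.51]
ft_force: [-0.2, -0.2, -2.6]
gripper_width: 0.0408
time: 17.25
ee_pos: [0.6264, 0.2595, -0.0044]
eef_rot: [0.498, 0.523, 0.467, -0.51]
ft_force: [-0.3, -0.1, -1.3]
gripper_width: 0.041
time: 17.42
ee_pos: [0.6268, 0.2596, -0.0049]
eef_rot: [0.498, 0.523, 0.467, -0.51]
ft_force: [-0.5, -0.4, -2.8]
gripper_width: 0.0407
time: 17.58
ee_pos: [0.6271, 0.2597, -0.0048]
eef_rot: [0.499, 0.523, 0.466, -0.51]
ft_force: [-0.8, -0.3, -1.8]
gripper_width: 0.0409
```

```bash
python3 -m jog '50 0 0 0 0;60 0 0 0 0;65 0 0 0 0;65 0 0 0 0'; python3 -m jog '65 0 0 8 0;65 0 0 15 0;75 0 0 30 0;80 0 0 40 0;80 0 0 30 0;80 -10 -5 5 0;80 0 0 0 0'; python3 -c "
from h import *
from scipy.spatial.transform import Rotation as Ro
p=get_image('scene'); im=p['pixels'].astype(float); q=dict(p); q['pixels']=np.clip(im*1.5,0,255).astype(np.uint8); save(q,'r.png',(170,150,340,310),4);X=cloud(p)
m=(abs(X[...,0]-.625)<.03)&(abs(X[...,1]-.259)<.03)&(X[...,2]>.03)&(X[...,2]<.045);print(cv2.minAreaRect((1000*X[m][:,:2]).astype(np.float32)),np.percentile(X[m][:,2],[5,50,95]))
m=(abs(X[...,0]-.428)<.04)&(abs(X[...,1]-.107)<.04)&(X[...,2]>.048)&(X[...,2]<.06);print(cv2.minAreaRect((1000*X[m][:,:2]).astype(np.float32)))
s=get_state();w,x,y,z=s['eef_rot'];M=Ro.from_quat([x,y,z,w]).as_matrix();print(np.degrees(np.arctan2(M[1,1],M[0,1])),M[:,0],s['ee_pos'],s['qpos'])"
```

```text
time: 17.92
ee_pos: [0.6283, 0.2605, -0.004]
eef_rot: [0.499, 0.524, 0.466, -0.509]
ft_force: [0.5, -0.1, 0.6]
gripper_width: 0.0651
time: 18.5
ee_pos: [0.6162, 0.2561, 0.1346]
eef_rot: [0.499, 0.524, 0.467, -0.508]
ft_force: [0.7, -0.1, 0.7]
gripper_width: 0.08
((623.3766479492188, 255.58152770996094), (43.60649871826172, 42.46208572387695), 63.938697814941406) [0.03184551 0.03747326 0.04023129]
((426.5921630859375, 106.88048553466797), (61.00849151611328, 61.274810791015625), 61.32087707519531)
-3.791247476997086 [ 0.04817263 -0.01669664 -0.99869946] [0.6175188  0.25669663 0.13476562] [-0.0448562   0.60711965 -0.6678306   1.55470956  0.4550525   1.10019573
 -0.89253396]
```

View pics/r.png

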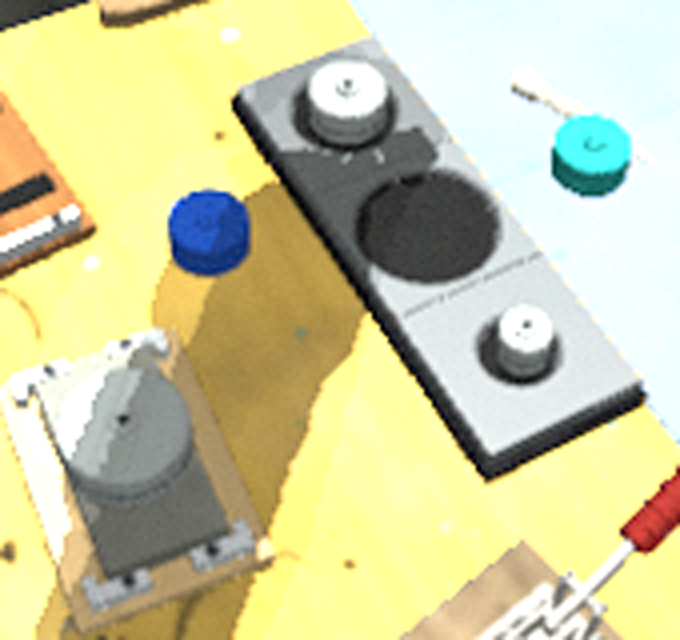

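Run:
```python
import numpy as np
from scipy.spatial.transform import Rotation as Ro
for t,q in dict(s308=[-.391,-.589,-.386,.592],a425=[.492,.516,.478,-.512],b468=[.497,.517,.477,-.508],c588=[.5,.519,.476,-.504],d673=[.501,.52,.475,-.503],lift792=[.501,.52,.475,-.503],mv863=[.502,.519,.473,-.504],dn913=[.501,.519,.473,-.505],dn965=[.503,.522,.471,-.503],e104=[.503,.522,.471,-.502],e1095=[.504,.522,.47,-.502],up1195=[.504,.523,.471,-.501],mv1267=[.5,.519,.473,-.506],dn1317=[.498,.52,.474,-.507],dn1363=[.499,.522,.472,-.506],lift1468=[.499,.521,.472,-.506],mv154=[.498,.521,.468,-.512],dn1615=[.498,.52,.468,-.512],dn1662=[.498,.522,.467,-.511],up185=[.499,.524,.467,-.508]).items():
    M=Ro.from_quat([q[1],q[2],q[3],q[0]]).as_matrix(); print(t,np.round(M[:,0],3))
```

```text
s308 [ 0.    -0.008 -1.   ]
a425 [ 0.018 -0.011 -1.   ]
b468 [ 0.029 -0.012 -1.   ]
c588 [ 0.039 -0.01  -0.999]
d673 [ 0.043 -0.01  -0.999]
lift792 [ 0.043 -0.01  -0.999]
mv863 [ 0.044 -0.015 -0.999]
dn913 [ 0.042 -0.015 -0.999]
dn965 [ 0.051 -0.014 -0.999]
e104 [ 0.052 -0.013 -0.999]
e1095 [ 0.054 -0.015 -0.998]
up1195 [ 0.055 -0.012 -0.998]
mv1267 [ 0.04  -0.015 -0.999]
dn1317 [ 0.037 -0.012 -0.999]
dn1363 [ 0.043 -0.012 -0.999]
lift1468 [ 0.042 -0.013 -0.999]
mv154 [ 0.038 -0.022 -0.999]
dn1615 [ 0.037 -0.023 -0.999]
dn1662 [ 0.041 -0.021 -0.999]
up185 [ 0.047 -0.018 -0.999]
```

```bash
python3 -m jog '85 -12 -9 0 0;85 -25 -19 0 0;85 -30 -24 0 0;85 -30 -24 0 0;85 -30 -24 0 0;85 -27 -22 0 0;85 -15 -12 0 0;85 0 0 0 0'; python3 -m jog '85 0 0 0 0;85 0 0 0 0'
```

```text
time: 19.22
ee_pos: [0.4402, 0.1187, 0.1306]
eef_rot: [0.498, 0.523, 0.469, -0.509]
ft_force: [-0.3, 0.4, -0.2]
gripper_width: 0.085
time: 19.38
ee_pos: [0.4404, 0.1177, 0.1306]
eef_rot: [0.498, 0.523, 0.468, -0.509]
ft_force: [0.5, -0.3, -0.3]
gripper_width: 0.0851
```

```bash
python3 -m jog '85 -5 -4 -25 0;85 -4 -4 -30 0;85 -1 0 -25 0;85 0 0 -10 0;85 0 0 0 0;85 0 0 0 0'; python3 -c "
from h import *
p=get_image('scene'); im=p['pixels'].astype(float); q=dict(p); q['pixels']=np.clip(im*1.8,0,255).astype(np.uint8); save(q,'s.png',(150,190,250,280),7)
s=get_state();print(s['ee_pos'],s['gripper_width'],s['ft_force'])
"
```

```text
time: 19.88
ee_pos: [0.4373, 0.1168, 0.0377]
eef_rot: [0.498, 0.525, 0.47, -0.505]
ft_force: [0.6, -0.5, -0.0]
gripper_width: 0.0844
[0.4374879  0.11691597 0.03799854] 0.08513019815725183 [-0.35598131  0.34242278  0.12156763]
```

View pics/s.png

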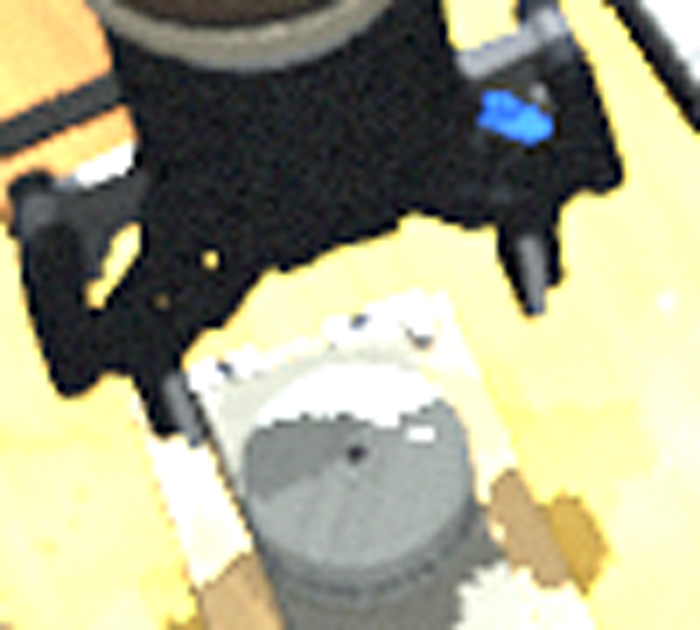

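```bash
python3 -m jog '85 -4 -4 -8 0;85 -2 -3 -10 0;85 0 -1 -5 0;85 0 0 0 0;85 0 0 0 0'; python3 -c "
from h import *
p=get_image('scene'); im=p['pixels'].astype(float); q=dict(p); q['pixels']=np.clip(im*1.8,0,255).astype(np.uint8); save(q,'t.png',(150,190,250,280),7)
s=get_state();print(s['ee_pos'],s['gripper_width'],s['ft_force'])
"
```

```text
time: 20.35
ee_pos: [0.4338, 0.1094, 0.0151]
eef_rot: [0.499, 0.527, 0.469, -0.504]
ft_force: [0.4, 0.1, -0.1]
gripper_width: 0.0852
[0.43379917 0.10939354 0.01512897] 0.08504089557697139 [-0.10423461  0.7159722  -0.90532572]
```

View pics/t.png

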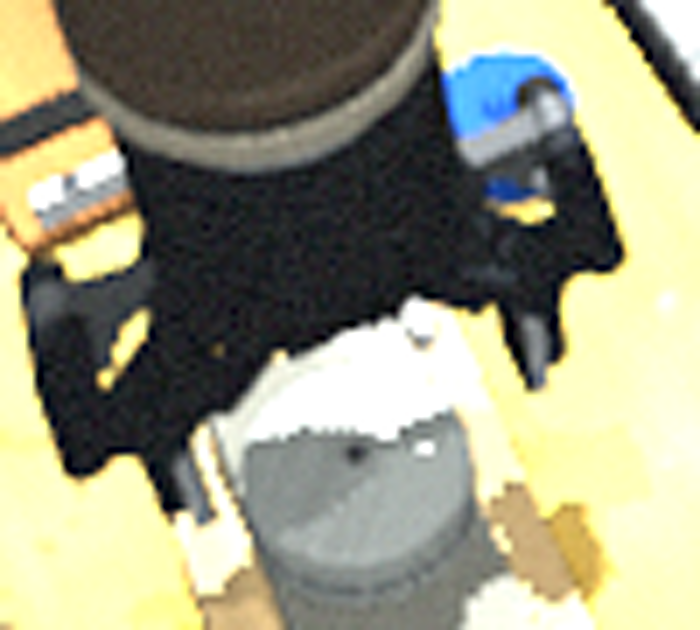

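```bash
python3 -m jog '85 -2.5 0 -6 0;80 -0.5 0 -5 0;75 0 0 0 0;75 0 0 0 0'; python3 -c "
from h import *
p=get_image('scene'); im=p['pixels'].astype(float); q=dict(p); q['pixels']=np.clip(im*1.8,0,255).astype(np.uint8); save(q,'u.png',(150,200,250,290),7)
s=get_state();print(s['ee_pos'],s['gripper_width'],s['ft_force'])
"
```

```text
time: 20.73
ee_pos: [0.4312, 0.1095, 0.0038]
eef_rot: [0.499, 0.528, 0.468, -0.503]
ft_force: [-0.6, -1.3, 0.8]
gripper_width: 0.0749
[0.43125062 0.10946759 0.00382702] 0.07492561853918656 [-0.27748322 -0.33406172  0.09125575]
```

View pics/u.png

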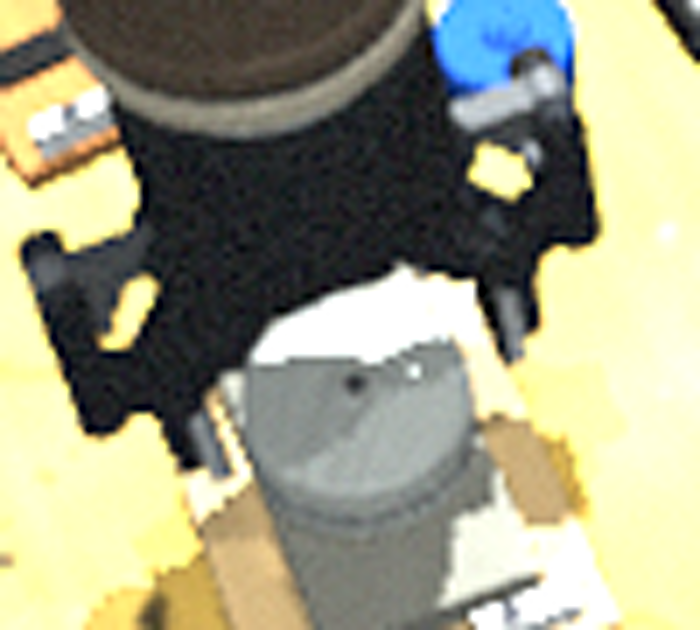

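```bash
python3 -m jog '72 -1.5 0 0 0;66 0 0 0 0;62 0 0 0 0;55 0 0 0 0;50 0 0 0 0;50 0 0 0 0;50 0 0 0 0'; python3 -c "
from h import *
p=get_image('scene'); im=p['pixels'].astype(float); q=dict(p); q['pixels']=np.clip(im*1.8,0,255).astype(np.uint8); save(q,'v.png',(150,200,250,290),7)
s=get_state();print(s['ee_pos'],s['gripper_width'],s['ft_force'])
"
```

```text
time: 21.37
ee_pos: [0.4298, 0.1095, 0.0051]
eef_rot: [0.499, 0.528, 0.468, -0.503]
ft_force: [0.9, 0.4, -0.6]
gripper_width: 0.0592
[0.429814   0.10951336 0.00509009] 0.05913102772039671 [-0.19046151  0.83191079 -1.54743142]
```

View pics/v.png

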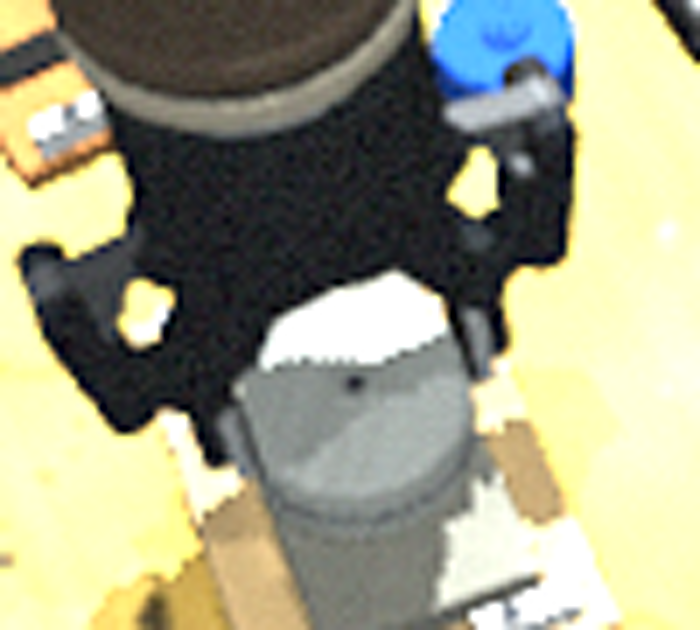

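```bash
python3 -m jog '50 0 0 2 0;50 0 0 4 0;50 0 0 5 0;50 0 0 0 0'; python3 -c "
from h import *
p=get_image('scene'); im=p['pixels'].astype(float); q=dict(p); q['pixels']=np.clip(im*1.8,0,255).astype(np.uint8); save(q,'w.png',(150,200,250,290),7)
s=get_state();print(s['ee_pos'],s['gripper_width'],s['ft_force'])
"
```

```text
time: 21.75
ee_pos: [0.4278, 0.1088, 0.0157]
eef_rot: [0.499, 0.526, 0.469, -0.504]
ft_force: [-0.5, -0.4, -5.8]
gripper_width: 0.0587
[0.42770197 0.10865622 0.01536348] 0.05932316823847099 [ 0.61908083 -0.2390392  -6.06001567]
```

View pics/w.png

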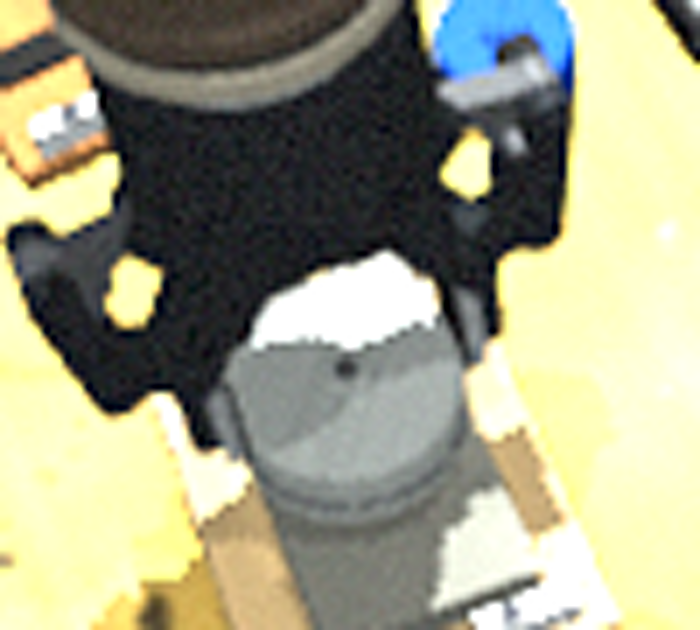

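```bash
python3 -m jog '50 0 0 10 0;50 5 1 20 0;50 10 3 25 0;50 20 6 20 0;50 28 8 5 0;50 32 10 0 0;50 32 10 0 0;50 25 7 0 0'; python3 -m jog '50 17 6 0 0;50 8 3 0 0;50 0 0 0 0;50 0 0 0 0'
```

```text
time: 22.47
ee_pos: [0.5757, 0.1495, 0.0982]
eef_rot: [0.498, 0.522, 0.469, -0.509]
ft_force: [-0.3, 0.3, -6.2]
gripper_width: 0.059
time: 22.8
ee_pos: [0.6061, 0.1595, 0.0955]
eef_rot: [0.497, 0.523, 0.469, -0.51]
ft_force: [-0.6, 1.2, -6.5]
gripper_width: 0.0592
```

```bash
python3 -m jog '50 10 4 -15 0;50 10 4 -20 0;50 2 1 -20 0;50 0 0 -15 0;50 0 0 0 0;50 0 0 0 0'; python3 -c "
from h import *
p=get_image('scene'); im=p['pixels'].astype(float); q=dict(p); q['pixels']=np.clip(im*1.8,0,255).astype(np.uint8); save(q,'x.png',(225,150,325,240),7)
s=get_state();print(s['ee_pos'],s['gripper_width'],s['ft_force'])
"
```

```text
time: 23.3
ee_pos: [0.6232, 0.1658, 0.0224]
eef_rot: [0.496, 0.521, 0.469, -0.512]
ft_force: [0.5, 0.4, -5.5]
gripper_width: 0.0591
[0.62297752 0.16558349 0.02238776] 0.05928168912699616 [-0.66664561 -1.21896329 -5.56627748]
```

View pics/x.png

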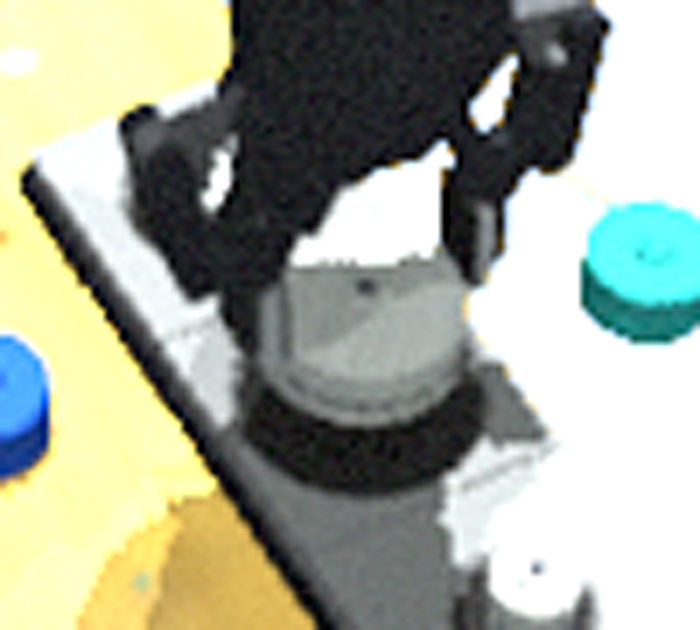

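```bash
python3 -m jog '50 1.5 1 -6 0;50 1 1 -8 0;50 0 0 -7 0;50 0 0 -3 0;50 0 0 0 0;50 0 0 0 0'; python3 -c "
from h import *
p=get_image('scene'); im=p['pixels'].astype(float); q=dict(p); q['pixels']=np.clip(im*1.8,0,255).astype(np.uint8); save(q,'y.png',(225,150,325,240),7)
s=get_state();print(s['ee_pos'],s['gripper_width'],s['ft_force'])
"
```

```text
time: 23.85
ee_pos: [0.6271, 0.1678, 0.0001]
eef_rot: [0.497, 0.523, 0.468, -0.51]
ft_force: [-0.3, 0.2, -6.0]
gripper_width: 0.0587
[6.27119874e-01 1.67772692e-01 1.31033126e-04] 0.05914146624126796 [-3.23056535e-01 -3.24001653e-04 -5.35475959e+00]
```

View pics/y.png

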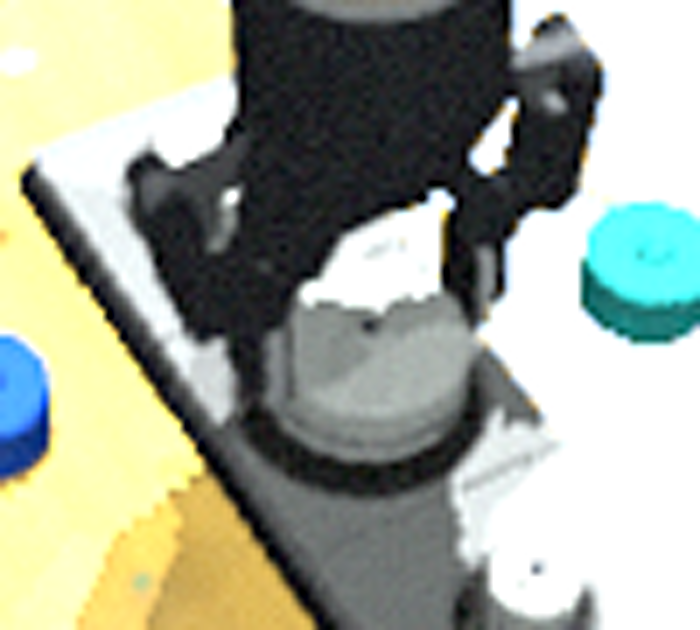

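```bash
python3 -m jog '50 -2 0 -3 0;50 -0.5 0 -3 0;50 0 0 -1 0;50 0 0 0 0'; python3 -m jog '50 0 0 -1.5 0;50 0 0 -1 0;50 0 0 0 0';python3 -m jog '50 0 0 -1.5 0;50 0 0 0 0'; python3 -m jog '50 0 0 -1.5 0;50 0 0 0 0'
```

```text
time: 24.23
ee_pos: [0.6247, 0.168, -0.0068]
eef_rot: [0.497, 0.523, 0.468, -0.51]
ft_force: [-0.2, -0.5, -6.9]
gripper_width: 0.059
time: 24.48
ee_pos: [0.6249, 0.1681, -0.0093]
eef_rot: [0.497, 0.523, 0.468, -0.51]
ft_force: [-0.1, -0.1, -4.5]
gripper_width: 0.0594
time: 24.65
ee_pos: [0.625, 0.1681, -0.0092]
eef_rot: [0.498, 0.523, 0.467, -0.51]
ft_force: [-1.2, -0.2, -5.8]
gripper_width: 0.059
time: 24.82
ee_pos: [0.6255, 0.1682, -0.0094]
eef_rot: [0.498, 0.523, 0.467, -0.51]
ft_force: [-0.4, 0.0, -5.6]
gripper_width: 0.0588
```

```bash
python3 -m jog '50 0 0 -2.5 0'; python3 -m jog '50 0 0 -1 0'; python3 -c "
from h import *
p=get_image('scene'); im=p['pixels'].astype(float); q=dict(p); q['pixels']=np.clip(im*1.8,0,255).astype(np.uint8); save(q,'z.png',(225,150,325,240),7)
s=get_state();print(s['ee_pos'],s['gripper_width'],s['ft_force'])
"
```

```text
time: 24.9
ee_pos: [0.6257, 0.1681, -0.0101]
eef_rot: [0.498, 0.524, 0.467, -0.51]
ft_force: [-15.0, -6.8, 35.1]
gripper_width: 0.0591
time: 24.98
ee_pos: [0.6257, 0.1682, -0.0097]
eef_rot: [0.499, 0.524, 0.466, -0.51]
ft_force: [-6.6, -0.9, 4.2]
gripper_width: 0.0596
[ 0.6257125   0.16817062 -0.00974191] 0.059068964097407015 [-7.19693087 -3.64418674  8.90384087]
```

View pics/z.png

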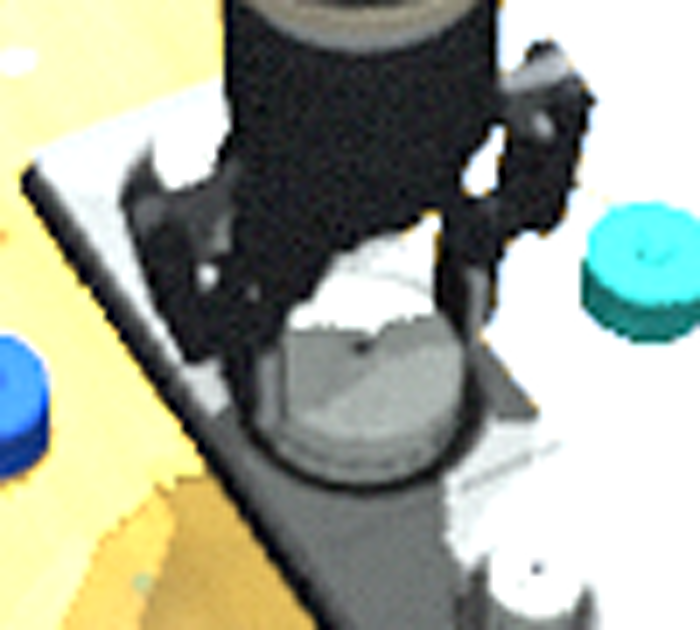

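Contact is confirmed and the weight sits in its pocket. Releasing.

```bash
python3 -m jog '65 0 0 0.5 0;72 0 0 0 0;80 0 0 0 0;80 0 0 0 0'; python3 -m jog '80 0 0 8 0;80 0 0 15 0;80 0 0 30 0;80 0 0 40 0;80 0 0 40 0;80 -10 -5 5 0;80 0 0 0 0'; python3 -c "
from h import *
from scipy.spatial.transform import Rotation as Ro
p=get_image('scene'); im=p['pixels'].astype(float); q=dict(p); q['pixels']=np.clip(im*1.3,0,255).astype(np.uint8); save(q,'aa.png',(170,150,340,310),4);X=cloud(p)
m=(abs(X[...,0]-.625)<.04)&(abs(X[...,1]-.168)<.04)&(X[...,2]>.033)&(X[...,2]<.045);print(cv2.minAreaRect((1000*X[m][:,:2]).astype(np.float32)),np.percentile(X[m][:,2],[5,50,95]))
s=get_state();w,x,y,z=s['eef_rot'];M=Ro.from_quat([x,y,z,w]).as_matrix();print(np.degrees(np.arctan2(M[1,1],M[0,1])),M[:,0],s['ee_pos'],s['qpos'])"
```

```text
time: 25.37
ee_pos: [0.6285, 0.1694, -0.0075]
eef_rot: [0.499, 0.526, 0.465, -0.508]
ft_force: [0.4, 0.7, -0.3]
gripper_width: 0.0798
time: 25.95
ee_pos: [0.6168, 0.1656, 0.1409]
eef_rot: [0.499, 0.525, 0.467, -0.507]
ft_force: [-0.7, 0.5, -1.1]
gripper_width: 0.0799
((621.8817749023438, 166.3875274658203), (62.40663528442383, 58.91873550415039), 59.63240432739258) [0.03502087 0.03781502 0.04024079]
-3.7658543013281274 [ 0.05292544 -0.01437585 -0.99849498] [0.61833849 0.16651369 0.1414072 ] [ 0.11634687  0.55020842 -0.68096509  1.63229568  0.42976051  1.06308432
 -0.7584625 ]
```

View pics/aa.png

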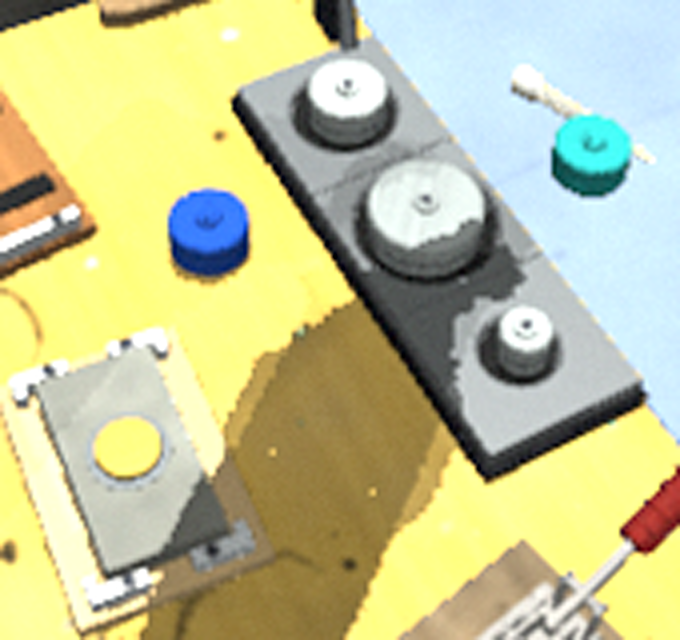

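Run:
```python
from h import *
for n in("scene","top"):
    p=get_image(n);X=cloud(p);Z=np.where(p['depth']>0,X[...,2],-1);im=p['pixels'].astype(int)
    if n=="top": save(p,"ab.png",(150,140,350,310),4)
    for r in silhouettes(p,"tile")[:1]:
        m=r["mask"]; P=X[m&(Z>.02)&(Z<.04)]; print(n,"tile",r["confidence"],cv2.minAreaRect((1000*P[:,:2]).astype(np.float32)))
        mm=m.astype(np.uint8); c=max(cv2.findContours(mm,0,1)[0],key=cv2.contourArea)[:,0]; W=onz(p,c,.026); print("  contour",cv2.minAreaRect((1000*W[:,:2]).astype(np.float32)))
    m=(abs(X[...,0]-.43)<.03)&(abs(X[...,1]-.108)<.04)&(im[...,0]-im[...,2]>45)&(Z>.02)
    P=X[m];print(" token",m.sum(),cv2.minEnclosingCircle((1000*P[:,:2]).astype(np.float32)),P.mean(0),np.median(P[:,2]))
    m=(abs(X[...,0]-.43)<.06)&(abs(X[...,1]-.108)<.08)&(Z>.023)&(Z<.035);P=X[m];print(" z",cv2.minAreaRect((1000*P[:,:2]).astype(np.float32)),np.percentile(P[:,2],[5,50,95]))
    g=p['pixels'].mean(-1)
    for r in silhouettes(p,"curing_fixture")[:1]: P=X[r["mask"]&(Z>.004)];print(" fix",cv2.minAreaRect((1000*P[:,:2]).astype(np.float32)))
    for r in silhouettes(p,"sample_rest")[:1]: P=X[r["mask"]&(Z>.004)];print(" rest",cv2.minAreaRect((1000*P[:,:2]).astype(np.float32)))
    P=X[(abs(X[...,0]-.42)<.07)&(abs(X[...,1]-.323)<.09)&(Z>.016)&(Z<.03)];print(" stops",cv2.minAreaRect((1000*P[:,:2]).astype(np.float32)))
```

```text
scene tile 0.78 ((427.5335693359375, 108.15814208984375), (117.21234893798828, 60.02405548095703), 85.97209930419922)
  contour ((427.3606262207031, 105.05006408691406), (116.2596435546875, 61.0006217956543), 85.4395751953125)
 token 210 ((440.4752502441406, 113.91001892089844), 29.943693161010742) [0.42792318 0.1085158  0.03121263] 0.03141473453998814
 z ((430.69805908203125, 107.93285369873047), (121.3032455444336, 67.67721557617188), 85.05518341064453) [0.02447815 0.02683621 0.03168871]
 fix ((426.3263244628906, 107.36305236816406), (139.00035095214844, 95.64422607421875), 85.11759948730469)
 rest ((417.36016845703125, 321.7616882324219), (96.20716094970703, 148.01309204101562), 5.140791893005371)
 stops ((417.0096435546875, 322.1369323730469), (79.25952911376953, 144.2267608642578), 4.932405471801758)
top tile 0.85 ((429.8319396972656, 109.13609313964844), (109.4493637084961, 60.08584213256836), 86.23869323730469)
  contour ((429.9274597167969, 109.40142059326172), (109.4426498413086, 59.92522048950195), 86.10985565185547)
 token 290 ((432.55975341796875, 96.05989074707031), 34.6348762512207) [0.43041978 0.10304635 0.21805565] 0.031355229567050405
 z ((429.1051940917969, 110.57456970214844), (124.62673950195312, 63.25517272949219), 89.1830062866211) [0.02367858 0.02594724 0.03094785]
 fix ((428.9414978027344, 109.89981842041016), (139.8214569091797, 95.78150177001953), 85.3729019165039)
 rest ((419.5865478515625, 323.7628173828125), (95.52803802490234, 145.42613220214844), 4.9029669761657715)
 stops ((419.97283935546875, 323.8310546875), (79.21194458007812, 140.87989807128906), 4.8781914710998535)
```

View pics/ab.png

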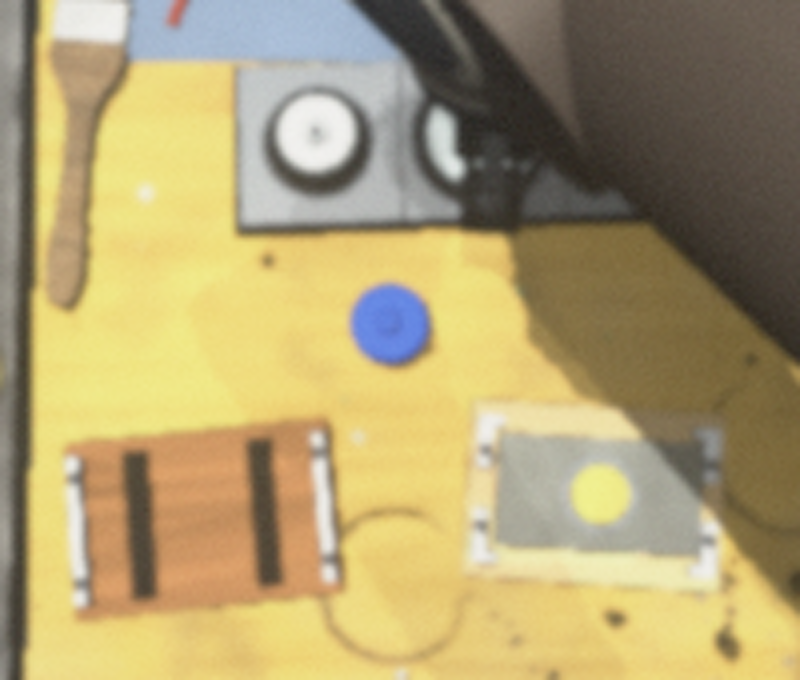

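```bash
python3 -m jog '80 -15 -4 0 0;80 -30 -9 0 0;80 -35 -11 0 0;80 -35 -11 0 0;80 -30 -10 0 0;80 -22 -7 0 0;80 -10 -3 0 0;80 0 0 0 0'; python3 -m jog '80 0 0 -20 0;80 0 0 -30 0;80 0 0 -30 0;78 0 0 -10 0;75 0 0 0 0;75 0 0 0 0';python3 -c "
from h import *
from scipy.spatial.transform import Rotation as Ro
s=get_state();w,x,y,z=s['eef_rot'];M=Ro.from_quat([x,y,z,w]).as_matrix();print(np.degrees(np.arctan2(M[1,1],M[0,1])),M[:,0],s['ee_pos'],s['qpos'])"
```

```text
time: 27.07
ee_pos: [0.4293, 0.109, 0.1292]
eef_rot: [0.496, 0.521, 0.471, -0.511]
ft_force: [-0.2, 0.9, 0.0]
gripper_width: 0.0797
time: 27.57
ee_pos: [0.4347, 0.1112, 0.0365]
eef_rot: [0.496, 0.523, 0.47, -0.509]
ft_force: [0.2, 0.5, 0.7]
gripper_width: 0.0749
-3.7721351473138656 [ 0.04042893 -0.01322912 -0.99909484] [0.43469605 0.11120561 0.03650349] [ 0.19330886  0.41107347 -0.68888217  2.16379143  0.46820935  0.67613474
 -0.88651998]
```

```bash
python3 -m jog '75 -2.5 -1.5 -12 0;75 -2 -1 -14 0;75 0 0 -10 0;75 0 0 0 0;75 0 0 0 0'; python3 -c "
from h import *
p=get_image('scene'); im=p['pixels'].astype(float); q=dict(p); q['pixels']=np.clip(im*1.6,0,255).astype(np.uint8); save(q,'ac.png',(150,210,250,300),7)
s=get_state();print(s['ee_pos'],s['gripper_width'],s['ft_force'])
X=cloud(p);d=p['depth'];g=(d>0)&(X[...,2]>.034)&(abs(X[...,1]-.107)<.03);P=X[g];P=P[np.argsort(P[:,2])]
for a in(P[P[:,0]<.41],P[P[:,0]>.45]): print(a[:5])
"
```

```text
time: 27.98
ee_pos: [0.4355, 0.1113, 0.0023]
eef_rot: [0.497, 0.526, 0.469, -0.507]
ft_force: [0.2, 0.1, 0.5]
gripper_width: 0.075
[0.43562561 0.11128519 0.00245563] 0.07515893913308197 [ 0.0479239  -1.24853066 -0.43939315]
[[0.38847943 0.10430766 0.04812698]
 [0.39168914 0.10255538 0.04826322]
 [0.39379393 0.10223702 0.05067433]
 [0.38408713 0.10695024 0.05116892]
 [0.39206303 0.10245494 0.0517245 ]]
[[0.62883975 0.13639399 0.03447318]
 [0.61810939 0.08298628 0.03448732]
 [0.62378013 0.13596302 0.03461644]
 [0.61677794 0.1362892  0.03506062]
 [0.63439772 0.08690361 0.03615194]]
```

View pics/ac.png

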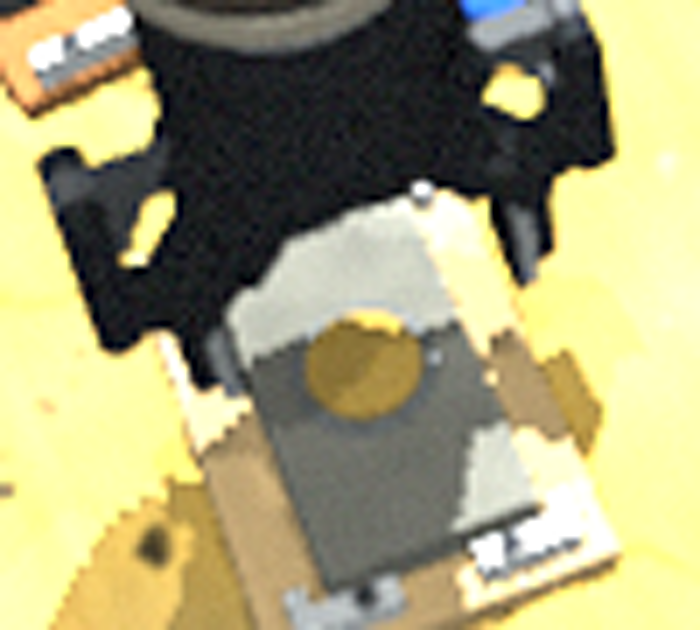

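Run:
```python
from h import *
p=get_image("scene");f,cx,cy,R,t=cam(p);o=-R.T@t
for uv in((204.4,258.4),(150+235/7,210+395/7),(150+527/7,210+283/7)):
    r=R.T@np.array([(uv[0]-cx)/f,(uv[1]-cy)/f,1])
    for y in(.098,.101,.108): print(uv,y,o+r*((y-o[1])/r[1]))
```

```text
(204.4, 258.4) 0.098 [0.43064713 0.098      0.05524916]
(204.4, 258.4) 0.101 [0.43153524 0.101      0.05011025]
(204.4, 258.4) 0.108 [0.4336075  0.108      0.03811943]
(183.57142857142856, 266.42857142857144) 0.098 [0.3902703  0.098      0.05852134]
(183.57142857142856, 266.42857142857144) 0.101 [0.39085297 0.101      0.05340718]
(183.57142857142856, 266.42857142857144) 0.108 [0.39221253 0.108      0.04147412]
(225.28571428571428, 250.42857142857144) 0.098 [0.47276986 0.098      0.05156533]
(225.28571428571428, 250.42857142857144) 0.101 [0.47397662 0.101      0.04639855]
(225.28571428571428, 250.42857142857144) 0.108 [0.4767924  0.108      0.03434271]
```

```bash
python3 -m jog '75 -2.5 -2 -4 0;75 -2 -0.5 -5 0;74 -0.5 0 -4 0;72 0 0 0 0;72 0 0 0 0'; python3 -c "
from h import *
p=get_image('scene'); im=p['pixels'].astype(float); q=dict(p); q['pixels']=np.clip(im*1.6,0,255).astype(np.uint8); save(q,'ad.png',(150,210,250,300),7)
s=get_state();print(s['ee_pos'],s['gripper_width'],s['ft_force'],s['eef_rot'])
"
```

```text
time: 28.5
ee_pos: [0.4317, 0.1085, -0.0097]
eef_rot: [0.498, 0.527, 0.468, -0.506]
ft_force: [0.2, 0.1, -0.8]
gripper_width: 0.072
[ 0.43164297  0.10848428 -0.00974473] 0.07187088177492704 [-0.11990789 -0.05558956 -0.27617008] [ 0.49751001  0.52687122  0.46794887 -0.50587979]
```

View pics/ad.png

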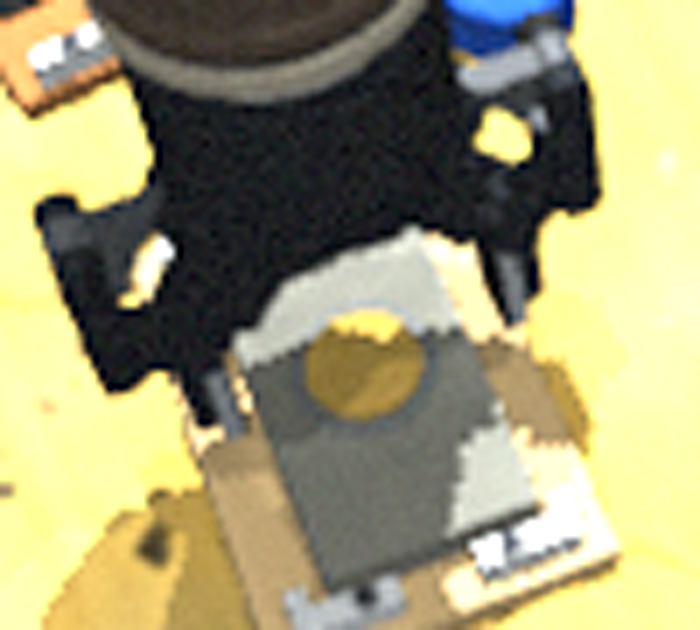

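```bash
python3 -m jog '72 -1 0 -4 0;71 0 0 -4 0;70 0 0 -2 0;70 0 0 0 0'; python3 -c "
from h import *
p=get_image('scene'); im=p['pixels'].astype(float); q=dict(p); q['pixels']=np.clip(im*1.6,0,255).astype(np.uint8); save(q,'ae.png',(150,210,250,300),7)
s=get_state();print(s['ee_pos'],s['gripper_width'],s['ft_force'],s['eef_rot'])
"
```

```text
time: 28.88
ee_pos: [0.4308, 0.1086, -0.0205]
eef_rot: [0.498, 0.527, 0.468, -0.506]
ft_force: [-0.5, -1.2, -0.5]
gripper_width: 0.0702
[ 0.43085555  0.10860911 -0.02040731] 0.07014767480921115 [-0.00069877 -0.02422571  0.50337494] [ 0.4975711   0.5270947   0.46782226 -0.50570398]
```

View pics/ae.png

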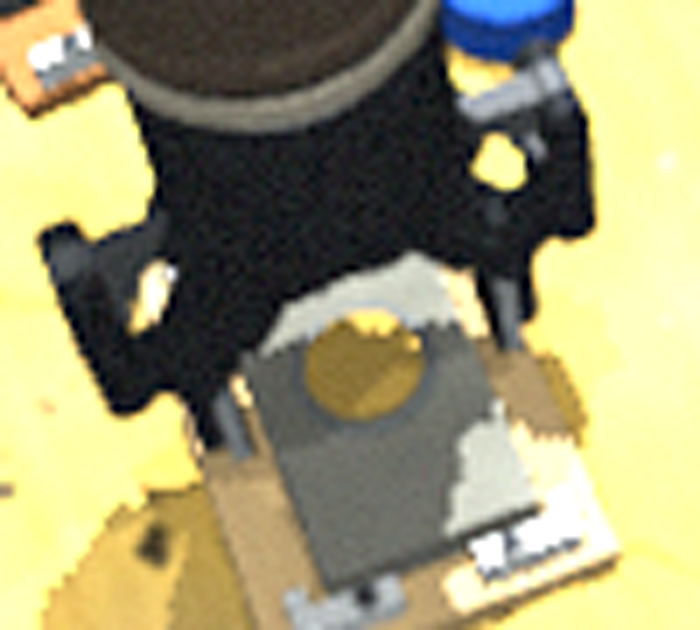

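```bash
python3 -m jog '66 -0.5 0 -1 0;63 0 0 0 0;58 0 0 0 0;52 0 0 0 0;48 0 0 0 0;48 0 0 0 0;48 0 0 0 0'; python3 -c "
from h import *
p=get_image('scene'); im=p['pixels'].astype(float); q=dict(p); q['pixels']=np.clip(im*1.6,0,255).astype(np.uint8); save(q,'af.png',(150,210,250,300),7)
s=get_state();print(s['ee_pos'],s['gripper_width'],s['ft_force'],s['eef_rot'])
"
```

```text
time: 29.52
ee_pos: [0.4299, 0.1086, -0.0209]
eef_rot: [0.498, 0.527, 0.468, -0.506]
ft_force: [-0.4, 0.3, -0.4]
gripper_width: 0.0578
[ 0.42982423  0.10859081 -0.02086745] 0.0581123045947707 [-1.01268898  0.23035788 -1.31126929] [ 0.49781023  0.52670833  0.46769833 -0.50598575]
```

View pics/af.png

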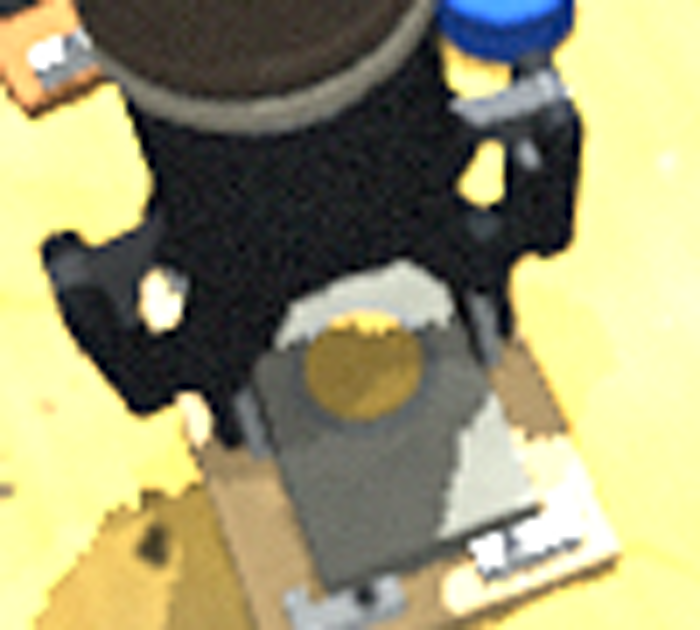

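```bash
python3 -m jog '48 0 0 2 0;48 0 0 4 0;48 0 0 5 0;48 0 0 5 0;48 0 0 0 0'; python3 -c "
from h import *
p=get_image('scene'); im=p['pixels'].astype(float); q=dict(p); q['pixels']=np.clip(im*1.6,0,255).astype(np.uint8); save(q,'ag.png',(150,200,250,300),6)
s=get_state();print(s['ee_pos'],s['gripper_width'],s['ft_force'],s['eef_rot'])
"
```

```text
time: 29.98
ee_pos: [0.4291, 0.1085, -0.0038]
eef_rot: [0.498, 0.526, 0.468, -0.506]
ft_force: [-0.8, -0.7, -2.2]
gripper_width: 0.058
[ 0.42905845  0.10833266 -0.00409836] 0.0578186112368427 [ 0.65367072 -0.1737142  -2.08670672] [ 0.49747948  0.52617491  0.46809489 -0.50649907]
```

View pics/ag.png

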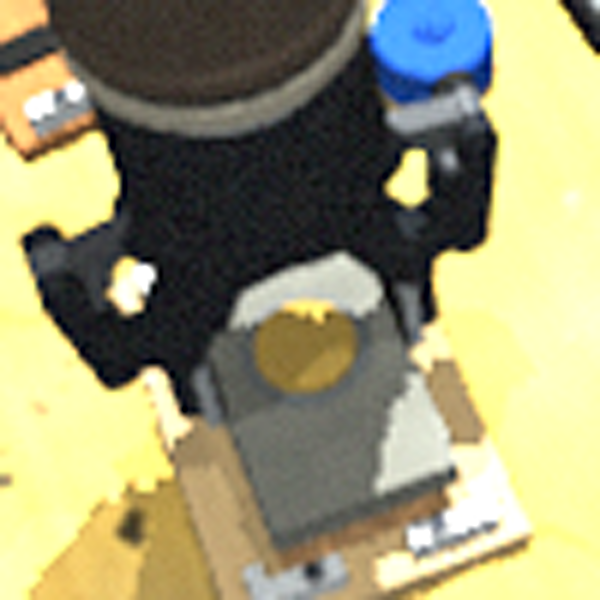

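```bash
python3 -m jog '48 0 0 15 0;48 0 5 25 0;48 -1 15 20 0.02;48 -1 25 5 0.04;48 -2 33 0 0.04;48 -2 33 0 0.04;48 -2 33 0 0.02;48 -2 30 0 0'; python3 -m jog '48 0 20 0 0;48 0 10 0 0;48 0 0 0 0;48 0 0 0 0'; python3 -c "
from h import *
from scipy.spatial.transform import Rotation as Ro
s=get_state();w,x,y,z=s['eef_rot'];M=Ro.from_quat([x,y,z,w]).as_matrix();print(np.degrees(np.arctan2(M[1,1],M[0,1])),M[:,0],s['ee_pos'],s['qpos'])"
```

```text
time: 30.7
ee_pos: [0.4185, 0.2785, 0.0641]
eef_rot: [0.536, 0.488, 0.505, -0.469]
ft_force: [0.5, 0.4, -3.3]
gripper_width: 0.0579
time: 31.03
ee_pos: [0.416, 0.3171, 0.0642]
eef_rot: [0.537, 0.486, 0.508, -0.466]
ft_force: [0.1, -1.2, -2.2]
gripper_width: 0.0579
5.300703142454515 [ 0.04917972 -0.00582343 -0.99877297] [0.41596078 0.31714493 0.06421989] [-0.18562516  0.49223881 -0.74923765  1.97173261  0.50858256  0.83414483
 -1.12843893]
```

```bash
python3 -m jog '48 2 4 -15 -0.007;48 2 2 -20 0;48 0 0 -10 0;48 0 0 0 0;48 0 0 0 0'
python3 - <<'E'
from h import *
from scipy.spatial.transform import Rotation as Ro
for n,b in(("scene",(100,140,220,240)),("top",(150,220,260,310))):
    p=get_image(n); im=p['pixels'].astype(float); q=dict(p); q['pixels']=np.clip(im*1.5,0,255).astype(np.uint8); save(q,f'ah_{n}.png',b,6)
    for r in silhouettes(p,"tile")[:1]:
        X=cloud(p);P=X[r["mask"]&(p['depth']>0)]; print(n,r["confidence"],cv2.minAreaRect((1000*P[:,:2]).astype(np.float32)),np.percentile(P[:,2],[5,50,95]))
s=get_state();w,x,y,z=s['eef_rot'];M=Ro.from_quat([x,y,z,w]).as_matrix();print(np.degrees(np.arctan2(M[1,1],M[0,1])),M[:,0],s['ee_pos'])
E
```

```text
time: 31.45
ee_pos: [0.4219, 0.3149, 0.0176]
eef_rot: [0.535, 0.489, 0.503, -0.471]
ft_force: [0.1, -0.9, -2.6]
gripper_width: 0.0579
scene 0.9 ((418.69134521484375, 309.7990417480469), (60.0977668762207, 106.09193420410156), 5.072988510131836) [0.05820598 0.06504985 0.07008335]
top 0.73 ((424.09136962890625, 283.0541076660156), (59.76631164550781, 45.4878044128418), 4.37640905380249) [0.06146929 0.0644717  0.06705954]
4.531314410224031 [ 0.05142103 -0.01034    -0.99862353] [0.42242154 0.31637607 0.01862183]
```

View pics/ah_scene.png

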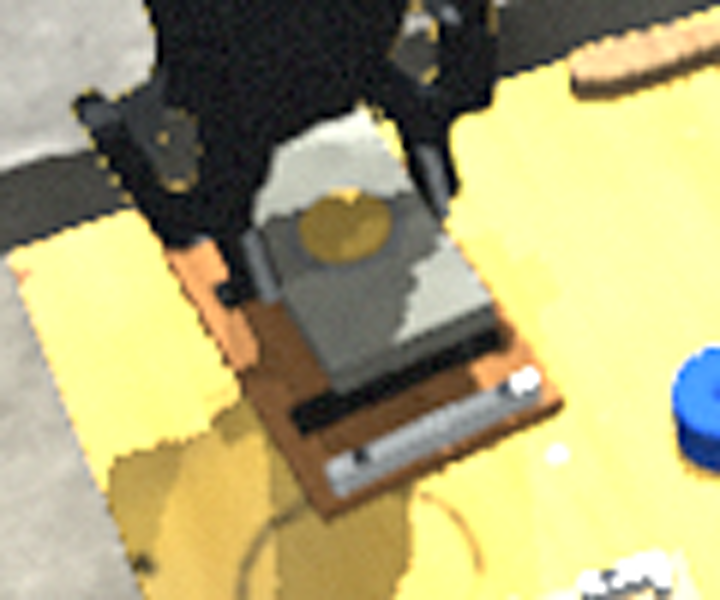

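View pics/ah_top.png

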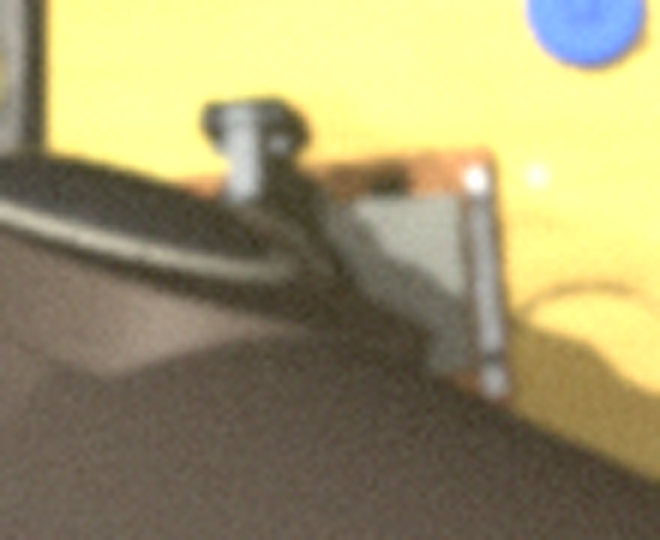

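```bash
python3 -m jog '48 -2 4 -5 0.006;48 -1 3 -5 0;48 0 0.5 -5 0;48 0 0 0 0;48 0 0 0 0'
python3 - <<'E'
from h import *
from scipy.spatial.transform import Rotation as Ro
for n,b in(("scene",(100,140,220,240)),):
    p=get_image(n); im=p['pixels'].astype(float); q=dict(p); q['pixels']=np.clip(im*1.5,0,255).astype(np.uint8); save(q,f'ai_{n}.png',b,6)
    for r in silhouettes(p,"tile")[:1]:
        X=cloud(p);P=X[r["mask"]&(p['depth']>0)]; print(n,r["confidence"],cv2.minAreaRect((1000*P[:,:2]).astype(np.float32)),np.percentile(P[:,2],[5,50,95]))
    m=(abs(X[...,0]-.42)<.04)&(abs(X[...,1]-.32)<.04)&(im[...,0]-im[...,2]>45)&(X[...,2]>.03)&(X[...,2]<.07);P=X[m];print("token",m.sum(),cv2.minAreaRect((1000*P[:,:2]).astype(np.float32)))
s=get_state();w,x,y,z=s['eef_rot'];M=Ro.from_quat([x,y,z,w]).as_matrix();print(np.degrees(np.arctan2(M[1,1],M[0,1])),M[:,0],s['ee_pos'])
E
```

```text
time: 32.07
ee_pos: [0.4199, 0.3258, 0.004]
eef_rot: [0.537, 0.489, 0.505, -0.467]
ft_force: [0.1, 0.8, -2.4]
gripper_width: 0.0581
scene 0.81 ((415.9333801269531, 320.99114990234375), (60.4527473449707, 107.16278839111328), 4.5724406242370605) [0.04473329 0.05138824 0.05663242]
token 137 ((430.22869873046875, 322.5744934082031), (36.80259323120117, 54.3375129699707), 69.67378234863281)
4.913149357505214 [ 0.0542853  -0.00789678 -0.99849424] [0.41999108 0.3255968  0.00409145]
```

View pics/ai_scene.png

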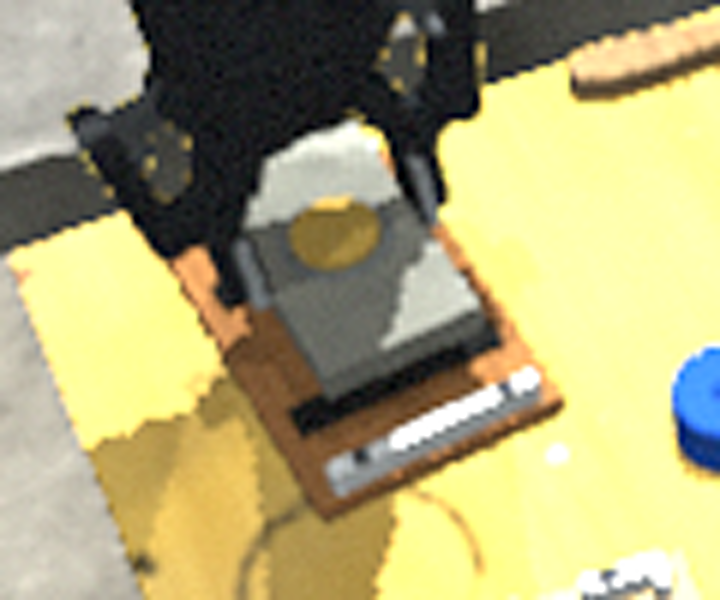

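```bash
python3 -m jog '48 0.5 -1 -5 0;48 0 0 -5 0;48 0 0 -5 0;48 0 0 -2 0;48 0 0 0 0'
python3 - <<'E'
from h import *
from scipy.spatial.transform import Rotation as Ro
for n,b in(("scene",(100,140,220,240)),):
    p=get_image(n); im=p['pixels'].astype(float); q=dict(p); q['pixels']=np.clip(im*1.5,0,255).astype(np.uint8); save(q,f'aj_{n}.png',b,6)
    for r in silhouettes(p,"tile")[:1]:
        X=cloud(p);P=X[r["mask"]&(p['depth']>0)]; print(n,r["confidence"],cv2.minAreaRect((1000*P[:,:2]).astype(np.float32)),np.percentile(P[:,2],[5,50,95]))
s=get_state();w,x,y,z=s['eef_rot'];M=Ro.from_quat([x,y,z,w]).as_matrix();print(np.degrees(np.arctan2(M[1,1],M[0,1])),M[:,0],s['ee_pos'])
E
```

```text
time: 32.58
ee_pos: [0.4209, 0.3242, -0.0146]
eef_rot: [0.537, 0.489, 0.504, -0.467]
ft_force: [0.4, 0.2, -2.7]
gripper_width: 0.0576
scene 0.91 ((420.5243835449219, 318.5318603515625), (69.07783508300781, 106.41741180419922), 5.888235092163086) [0.02322591 0.03284849 0.03811586]
4.878273689376838 [ 0.05481704 -0.00782287 -0.99846577] [ 0.42096397  0.32430036 -0.01422438]
```

View pics/aj_scene.png

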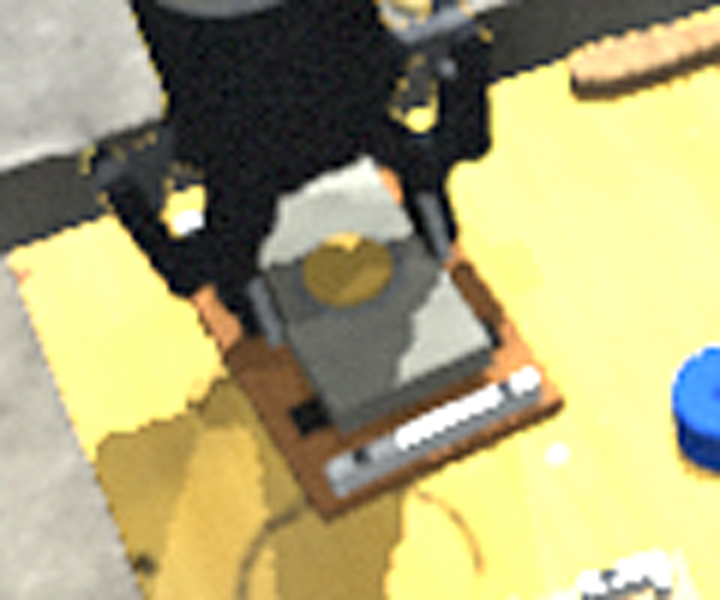

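```bash
python3 -m jog '48 -0.8 -0.3 -2.5 0;48 0 0 -1.5 0;48 0 0 0 0'; python3 -m jog '48 0 0 -1.2 0;48 0 0 0 0'; python3 -m jog '48 0 0 -1.2 0;48 0 0 0 0'; python3 -m jog '48 0 0 -1.2 0;48 0 0 0 0'
```

```text
time: 32.93
ee_pos: [0.4203, 0.3243, -0.0182]
eef_rot: [0.537, 0.49, 0.504, -0.467]
ft_force: [0.6, -0.2, -2.6]
gripper_width: 0.0582
time: 33.1
ee_pos: [0.4204, 0.3244, -0.0194]
eef_rot: [0.537, 0.49, 0.504, -0.467]
ft_force: [-0.8, -0.6, -1.6]
gripper_width: 0.0583
time: 33.27
ee_pos: [0.4205, 0.3245, -0.0205]
eef_rot: [0.537, 0.49, 0.504, -0.467]
ft_force: [0.5, -0.7, -3.0]
gripper_width: 0.0577
time: 33.43
ee_pos: [0.4207, 0.3247, -0.0204]
eef_rot: [0.537, 0.49, 0.504, -0.466]
ft_force: [-0.1, 0.5, -2.4]
gripper_width: 0.0579
```

```bash
python3 -m jog '48 0 0 -1.2 0'; python3 -m jog '48 0 0 -1 0'; python3 -c "
from h import *
p=get_image('scene'); im=p['pixels'].astype(float); q=dict(p); q['pixels']=np.clip(im*1.5,0,255).astype(np.uint8); save(q,'ak.png',(100,140,220,240),6)
s=get_state();print(s['ee_pos'],s['ft_force'])
"
```

```text
time: 33.52
ee_pos: [0.4209, 0.3248, -0.0209]
eef_rot: [0.537, 0.49, 0.504, -0.466]
ft_force: [-4.6, -4.5, 22.7]
gripper_width: 0.0582
time: 33.6
ee_pos: [0.4209, 0.3247, -0.0208]
eef_rot: [0.538, 0.49, 0.503, -0.466]
ft_force: [-5.4, -5.4, 18.7]
gripper_width: 0.0583
[ 0.42092872  0.32469418 -0.02078259] [-2.58928193 -4.28775222 15.68599155]
```

View pics/ak.png

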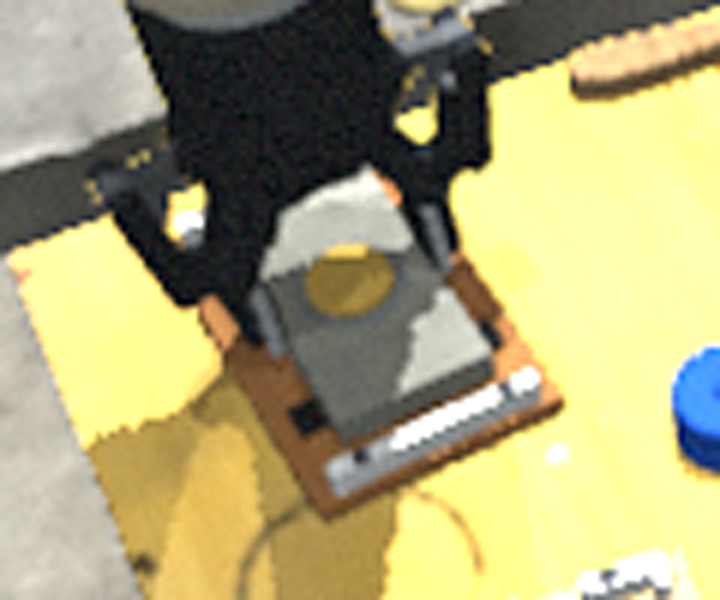

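```bash
python3 -m jog '60 0 0 0.5 0;66 0 0 0 0;72 0 0 0 0;75 0 0 0 0;75 0 0 0 0'; python3 -m jog '75 0 0 6 0;75 0 0 12 0;78 0 0 25 0;80 0 0 35 0;80 0 0 40 0;80 0 0 30 0;80 0 0 0 0'; python3 -m jog '80 20 -25 0 0;80 25 -35 0 0;80 25 -35 0 0;80 20 -35 0 0;80 20 -35 0 0;80 10 -30 0 0;80 0 -15 0 0;80 0 0 0 0'
python3 - <<'E'
from h import *
for n in("scene","top"):
    p=get_image(n); save(p,f"al_{n}.png",(100,130,340,310) if n=="scene" else (150,140,350,310),3 if n=="scene" else 4)
    X=cloud(p);Z=np.where(p['depth']>0,X[...,2],-1)
    for l in("tile","sample_rest"):
      for r in silhouettes(p,l)[:1]:
        P=X[r["mask"]&(Z>.004)]; print(n,l,r["confidence"],cv2.minAreaRect((1000*P[:,:2]).astype(np.float32)))
    m=(abs(X[...,0]-.42)<.05)&(abs(X[...,1]-.324)<.062)&(Z>.023)&(Z<.04);P=X[m];print(" tile z>23",cv2.minAreaRect((1000*P[:,:2]).astype(np.float32)),np.percentile(P[:,2],[5,50,95]))
    A=np.c_[P[:,:2],np.ones(len(P))]; k=P[:,2]<.029; print(" slope",np.linalg.lstsq(A[k],P[k,2],rcond=None)[0])
    P=X[(abs(X[...,0]-.42)<.07)&(abs(X[...,1]-.323)<.09)&(abs(X[...,1]-.323)>.062)&(Z>.016)&(Z<.03)];print(" stops",cv2.minAreaRect((1000*P[:,:2]).astype(np.float32)))
    for t,x,y,rr in(("L",.626,.168,.028),("M",.625,.259,.019),("S",.628,.077,.011)):
        m=(np.hypot(X[...,0]-x,X[...,1]-y)<rr+.012)&(Z>.033)&(Z<.045);P=X[m];A=np.c_[P[:,:2],np.ones(len(P))];
        if len(P)>10: print(" ",t,cv2.minEnclosingCircle((1000*P[:,:2]).astype(np.float32)),np.median(P[:,2]),np.linalg.lstsq(A,P[:,2],rcond=None)[0][:2])
print(get_state()['ee_pos'])
E
```

```text
time: 34.07
ee_pos: [0.4218, 0.3257, -0.0195]
eef_rot: [0.538, 0.491, 0.503, -0.465]
ft_force: [0.2, 0.1, -0.7]
gripper_width: 0.075
time: 34.65
ee_pos: [0.4179, 0.3254, 0.1371]
eef_rot: [0.538, 0.488, 0.505, -0.466]
ft_force: [0.9, 0.5, 0.3]
gripper_width: 0.0796
time: 35.32
ee_pos: [0.541, 0.1098, 0.1479]
eef_rot: [0.541, 0.491, 0.506, -0.459]
ft_force: [-0.2, -0.2, -0.3]
gripper_width: 0.0798
scene tile 0.75 ((420.06561279296875, 327.20159912109375), (66.17980194091797, 122.23779296875), 3.7203924655914307)
scene sample_rest 0.92 ((417.44879150390625, 321.3587951660156), (96.6620864868164, 148.38021850585938), 5.3285603523254395)
 tile z>23 ((417.8309631347656, 323.12554931640625), (59.87843704223633, 112.5048828125), 4.63182258605957) [0.02432969 0.02669205 0.03148558]
 slope [0.00077788 0.00203959 0.02543191]
 stops ((417.4208068847656, 322.08642578125), (78.57862854003906, 143.7833709716797), 5.0440192222595215)
  L ((622.7091064453125, 165.9198455810547), 31.459732055664062) 0.037734354382348234 [0.00867673 0.0128702 ]
  M ((624.21875, 257.1818542480469), 22.289365768432617) 0.03774185654315103 [0.01853358 0.03208056]
  S ((627.1571044921875, 74.67223358154297), 13.336067199707031) 0.03800232248041629 [0.05070525 0.0622472 ]
top tile 0.9 ((419.81170654296875, 324.315185546875), (60.53217697143555, 110.03339385986328), 4.583465576171875)
 tile z>23 ((420.16705322265625, 324.4058837890625), (59.924591064453125, 110.15091705322266), 4.677725315093994) [0.0234998  0.02566781 0.03063911]
 slope [0.00489805 0.00105331 0.02315704]
 stops ((419.1202697753906, 323.78070068359375), (76.97767639160156, 141.4942169189453), 4.6099772453308105)
  L ((624.9887084960938, 167.86155700683594), 30.978168487548828) 0.03664379699896142 [ 0.00183118 -0.00632426]
  M ((626.83837890625, 258.9142150878906), 22.19795799255371) 0.03656074929740278 [ 0.00706692 -0.00505772]
[0.5398585  0.11660942 0.14805271]
```

View pics/al_scene.png

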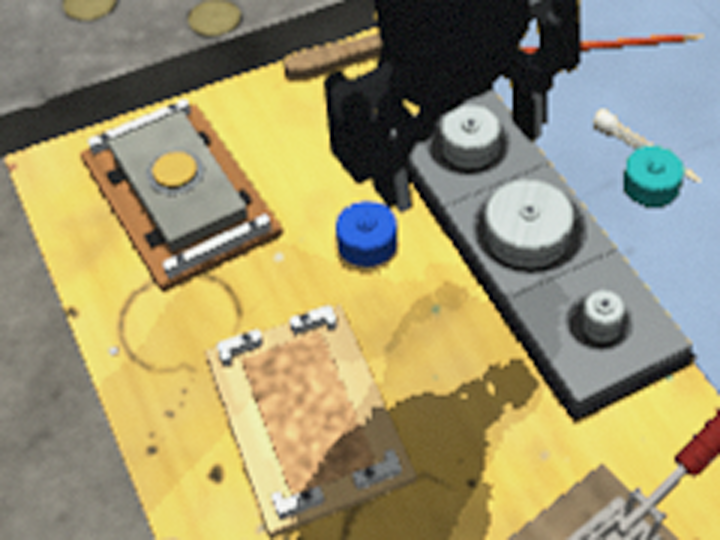

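View pics/al_top.png

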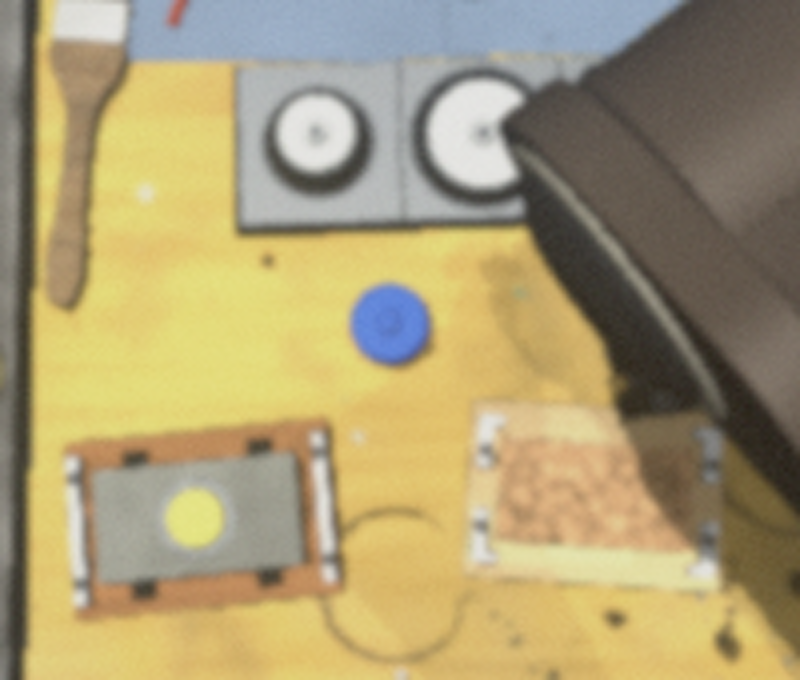

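```bash
python3 -c "
from cell import *
s=get_state();print(s['time'],s['qvel'],s['ft_force']);print(hand_in())"
```

```text
35.6167 [-0.00258032  0.00231349  0.00401932  0.00059929  0.00182424 -0.00132984
  0.0012126 ] [ 0.16048477 -0.22678648 -0.50438501]
the job is handed in; nothing more can be done
None
```

I put the small, medium and large steel weights, in that order, into the bins that fit them. Then I laid the bare tile on the brown rest, token up, and handed the job in at 35.6 s. I left the blue and turquoise look-alikes alone.

**Weights:** the last pictures show each weight in its pocket. All three tops are at about 37–38 mm, which matches weights standing on the pocket floors. The fitted tops of the large and medium weights came out level in the top view. The small weight was hidden from the top camera, so I checked it only in the scene view. There its fitted slope was about 3–4°, which I put down to its spigot and rim and not to a tilt.

**Tile:** it lies level on the rubber strips, between the two stops. It is about 1 mm or less from the middle, and its length is within about 0.5° of the rest's.

**Disagreements:**
- **Fingertip height:** the fingertips in the pictures stood about 33 mm above the TCP position the robot reported. I set heights from the pictures and from contact instead.
- **Cameras:** the two differed by 2–3 mm. Near the pile the top view agreed with the robot's own position, so I relied on it there.
- **Hand tilt:** the hand had drifted to about 3° off vertical, but it was nearly the same at grasp and release, so everything was set down flat.
- **Contact force:** pressing to confirm contact peaked at about 35 N with the large weight and 23 N with the tile.

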